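# Run test coupons through a hand-cranked UV cleaner and lock it

## Task

Load every metal test coupon from the grey pad flat into the pockets of the UV cleaner's shuttle tray, one per pocket, then turn the handwheel clockwise through exactly one revolution so that the tray travels under the hood and back out once. Then lock the handwheel by pushing the lock pin from its stand fully down through the hole in the wheel into the hole in the block beneath, and only then move the coupons to lie flat on the floor of the white case. Do not turn the wheel past its one revolution, and do not knock over the amber bottle or the glass jar.

Things in the scene. Friction and masses are not known exactly. Their poses are not given: they have to be found in the camera images.
- coupon0: Plain aluminium test coupon, a block 40 x 24 x 16 mm (its x, y, z), about 42 g. Origin: centre of its underside. It starts flat on the grey pad. Two or three of the three coupons are present; the others are None.
- coupon1: Plain aluminium test coupon, a block 40 x 24 x 16 mm (its x, y, z), about 42 g. Origin: centre of its underside. It starts flat on the grey pad. Two or three of the three coupons are present; the others are None.
- coupon2: Plain aluminium test coupon, a block 40 x 24 x 16 mm (its x, y, z), about 42 g. Origin: centre of its underside. It starts flat on the grey pad. Two or three of the three coupons are present; the others are None.
- pad: Grey fabric-faced pad 100 x 190 x 3 mm (x, y, z), fixed, on which the coupons start. It lies either left or right in front of the machine. Origin: centre of its underside.
- case: White open plastic case 100 x 190 x 16 mm outside (x, y, z), walls and floor 5 mm thick, fixed, on the other side from the pad. Origin: centre of its underside; inner floor at z = 5 mm.
- stand: Small square aluminium block 46 x 46 x 40 mm, fixed, with a vertical 13 mm through hole in which the lock pin stands at the start. Origin: centre of its underside.
- pin: Loose steel lock pin, 50 g, standing upright: round shank 10 mm diameter, 32 mm long with a chamfered foot, then a grip head 20 mm diameter, 24 mm tall (56 mm overall). Origin: centre of the foot; z up along the pin. Its head rests on the stand's top, so 8 mm remain under the foot. When fully home the head rests on the wheel.
- machine: Hand-cranked UV cleaner, fixed: aluminium base plate 280 x 390 x 25 mm (x from -80 to 200 mm, y from -205 to 185 mm), origin on the bench. x points away from the robot, y to the left. Black lamp hood: x 85 to 195, y -14 to 184, underside z 65, top z 113 mm. Grey switch box: x 125 to 185, y -155 to -105, up to z 60 mm. Wheel at the right, tray at the left.
- wheel_axis (a point): Centre of the handwheel on its upright axis, at the height of the wheel's top face (60 mm above the bench). Axes as machine. Wheel: aluminium rim 156 mm diameter outside, 12 mm thick round bar, hub and four arms, 10 mm thick.
- handle_mid (a point): Grip point in the middle of the handwheel's upright black handle: 20 mm diameter, 45 mm tall (its foot 8 mm above the wheel's top face, this point 30 mm above it), 55 mm from the wheel's axis. The sleeve spins freely on its own axis. At the start it lies on the robot's side of the axis (machine -x).
- wheel (a joint): Angle of the handwheel, rad: 0 at the start, grows turning clockwise seen from above; 6.283 is one full revolution. Stops at -0.1 and 6.9. Friction 0.1 to 0.3 N m (2 to 6 N at the handle); it stays where it is left. The tray is crank-driven: fully under the hood (125 mm along machine x) at half a turn, back at the front at 0 and at one full turn.
- wheel_hole (a point): Middle of the top mouth of the vertical 13 mm through hole in the wheel's lug (10 mm thick, mouth slightly chamfered), 55 mm from the axis, on the far side from the handle. Turns with the wheel.
- boss_hole (a point): Middle of the top mouth of the vertical 13 mm hole, 20 mm deep, in the 36 x 36 mm block on the base, 45 mm above the bench, 5 mm under the wheel's lug; 55 mm beyond the wheel's axis (machine +x). The lug's hole stands over it at 0 and after one full turn. With the pin home its foot is 17 mm below this point.
- pocket0 (a point): Centre of the floor of tray pocket 0 (right, 54 mm apart along machine y). Each pocket is 32 mm (machine x) x about 50 mm (machine y), walls 4 mm thick and about 8 mm above its floor. A coupon fits with its long side along machine y. Axes as machine; moves with the tray.
- pocket1 (a point): Centre of the floor of tray pocket 1 (middle, 54 mm apart along machine y). Each pocket is 32 mm (machine x) x about 50 mm (machine y), walls 4 mm thick and about 8 mm above its floor. A coupon fits with its long side along machine y. Axes as machine; moves with the tray.
- pocket2 (a point): Centre of the floor of tray pocket 2 (left, 54 mm apart along machine y). Each pocket is 32 mm (machine x) x about 50 mm (machine y), walls 4 mm thick and about 8 mm above its floor. A coupon fits with its long side along machine y. Axes as machine; moves with the tray.
- amber_bottle: Amber glass bottle 60 mm diameter, 130 mm tall, loose bystander. Origin: centre of its underside.
- clear_jar: Glass jar 60 mm diameter, 70 mm tall, loose bystander. Origin: centre of its underside.
There are look-alikes about, which are no part of the job. What is shaped like the coupon0 but turquoise or yellow is not meant.

How it is judged:
By the outcome, as a careful person would: the job done as asked, in the order asked, and still so for the second after the job is handed in, with the robot touching nothing.
Of coupon0, coupon1, coupon2 only 2 to 3 are there at a start; the rules pass over those that are not, and their reading is None.
At some moment in a run one of coupon0, coupon1, coupon2 may be knocked a few centimetres aside while the robot is not near it.
It also fails if it takes over 210 s, if anything falls off the work surface, if the arm or the gripper's body presses on something with over 40 N, if the wrist force passes 120 N, or if a joint passes its speed limit or range.

## Robot

A 6-joint arm with a two-finger parallel gripper is mounted at the origin on the work surface. World frame = base frame: x ahead of the robot, y to its left, z up, the work surface at z = 0. Lengths are in m, angles in degrees, forces in N, time in s.
With the tool pointing down it reaches from about 0.25 to 0.725 m from the base axis. Payload 9.7 kg.
Tool frame: the origin (TCP) lies at the very end of the fingers, on their centre line; the grasp point (between the pads) lies 19 mm behind it; z points along the fingers, y is the line along which they close (so a half turn about z gives the same grasp; the last joint's range is limited). The gripper opens to 85 mm and grips with 20 to 120 N. Pads are 22 mm wide; open, the fingers measure 114 mm over their backs; the gripper's body (76 mm by 85 mm) begins 54 mm behind the grasp point. The pads swing forward as they close: fully open they stand 13 mm farther back than shut.
Start: joints at [-63.369, 4.979, 10.078, 95.1, 0, 90], TCP at [0.247, -0.492, 0.231] pointing down, gripper open.
Joint ranges: [-179.16, 179.16], [-48.56, 103.87], [-65.8, 70.77], [-126.05, 130.52], [-82.76, 87.17], [-180, 180]. Speed limits (degrees/s): [127.2, 127.2, 147.25, 180, 180, 180].

## Interface

Orientations are given as [roll, pitch, yaw] about the fixed x, y, z axes, in that order (R = Rz(yaw) Ry(pitch) Rx(roll)).
In Python, from workcell import bot gives the robot as it stands.
- The arm moves only by the tool step_arm, never from a script. Its argument "targets" is a list of rows, each a list of 3 entries, a list of its own where there are three numbers: the opening, from 0 (shut) to 1 (fully open), then the shift along the world's x, y, z in mm, then the turn, a rotation vector about the world's x, y, z in rad. In form: [[grip, [tx, ty, tz], [wx, wy, wz]], ...]. A call has 1 to 8 rows; each row is the pose to reach, as a shift and turn from the pose commanded when the call began; what a row does not reach only later rows make up. A row lasts 1/10 s, in which the tool goes at most 50 mm and 8.59 degrees, less where a joint would pass 70% of its speed; a pose out of reach is approached as far as the arm can. A call with a gripper value outside its range is refused whole. The fingers move at their own pace and stop on an object; "force" is the grip in N (left out, the last holds). Time passes only in rows, so rows that repeat a pose let the fingers close. It gives the time, the measured TCP pose, the force, the opening and the grip force at its end, in the units of the state.
- bot.get_obs(): the state, without advancing time (a new reading comes with each control period).
- bot.camera(name): name is "scene" or "top" or "wrist"; returns (picture, depth): 400x640x3 uint8, red, green, blue; 400x640 float32, m along the optical axis (not along the pixel's ray), 0 where there is no reading.
- bot.camera_params(name): a dict with "K" (3x3 intrinsics, pixels), "R" (3x3) and "t" (3): a world point X has camera coordinates R X + t. Camera axes: x right, y down, z forward; pixel columns grow to the right and rows downward; lengths in m; the calibration is good to about 2 mm. A picture is of the moment at which its call begins: read the wrist's pose just before it. camera_params takes no time and is no camera call; for the wrist camera it gives the pose at the moment of the call.
- bot.job_done(): hands the job in; it is judged then, once.
The state is a dict: "time": time; "q": joint angles; "qd": joint speeds; "joint_efforts": joint torques, N m; "ee_pos": TCP position; "tcp_rot": TCP orientation; "wrist_force": force on the tool from outside, world axes, zero at the start; "torque": the same for the moment, N m; "opening": finger opening in m; "grasp_force": force on a finger pad.
Only numpy, scipy, OpenCV 4.12 (cv2) and the standard library are available. Lean on these libraries where they do the work, as an engineer would, in place of code of your own. Each camera call takes 0.05 s, during which the arm holds its last target. There are 200 camera calls.

## Working session

There is one attempt and no reset: what is moved stays moved. The work goes in short steps, Python scripts to look and compute and a tool call to move; the robot and the scene stay as the last step left them, time stands still between calls to the robot, and variables do not carry over. Pictures are saved under pics/ and viewed, at most 14 in all, crops included, and the job is handed in when it is done.

Besides the shell and the picture viewer there is one more tool, called after ">>>" in YAML: its name, and indented under it one key for each argument. step_arm: Moves the arm, as the interface text tells. Its arguments: {"type":"object","properties":{"targets":{"type":"array","items":{"type":"array"}},"force":{"type":"number"}},"required":["targets"]}

```bash
ls; mkdir -p pics
python3 - <<'E'
from workcell import bot
import cv2,numpy as np
for n in ["scene","top"]:
    p,d=bot.camera(n); cv2.imwrite(f"pics/{n}0.png",p[:,:,::-1]); np.save(f"{n}0.npy",d)
    c=bot.camera_params(n); print(n,np.round(c["K"],1).tolist(),np.round(c["R"],3).tolist(),np.round(c["t"],3))
print(bot.get_obs())
E
```

```text
pics
scene [[365.5, 0.0, 325.6], [0.0, 365.5, 199.1], [0.0, 0.0, 1.0]] [[-0.727, 0.687, 0.006], [0.448, 0.481, -0.754], [-0.521, -0.545, -0.657]] [ 0.341 -0.17   1.28 ]
top [[520.7, 0.0, 316.8], [0.0, 520.7, 204.1], [0.0, 0.0, 1.0]] [[-0.012, -1.0, 0.006], [-0.993, 0.011, -0.115], [0.115, -0.007, -0.993]] [0.005 0.51  1.751]
{'time': 0.1, 'q': array([-6.33678004e+01,  5.00653677e+00,  1.00370163e+01,  9.50970143e+01,
        1.44298062e-03,  9.00011658e+01]), 'qd': array([-0.02114571, -0.13368626, -0.03847046, -0.02073155,  0.01455339,
       -0.04339581]), 'joint_efforts': array([-7.46145615e-04, -5.21561050e+01,  4.65652370e+01,  1.60398299e-02,
       -3.64640653e-05,  6.77259823e-05]), 'ee_pos': array([ 0.24646041, -0.49146398,  0.23064978]), 'tcp_rot': array([-1.79933465e+02, -1.44162589e-03,  2.66310321e+01]), 'wrist_force': array([-0.32317171, -0.09805522, -0.42493325]), 'torque': array([ 0.0164538 , -0.006877  ,  0.03703979]), 'grasp_force': 0.0, 'opening': 0.08574235123535082}
```

View pics/top0.png

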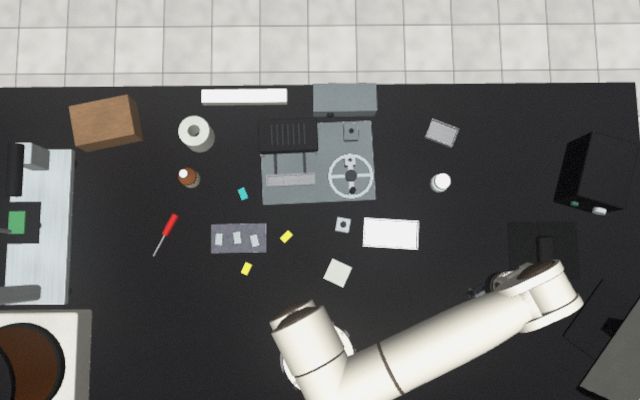

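View pics/scene0.png

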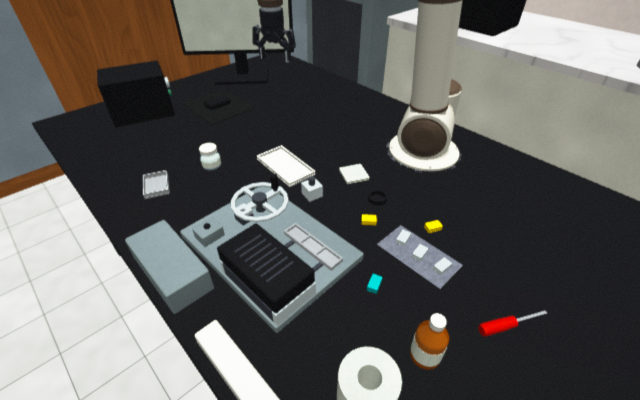

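The top view shows the three coupons as whitish blocks on the grey pad at about (219,239), (237,237) and (255,240). The look-alikes are turquoise at (242,194) and yellow at (286,237) and (246,269). The machine is at (318,165), with the wheel at (350,176), the handle at (352,190), the pin stand at (343,225) and the white case at (391,233). The bottle (188,177) and jar (440,182) stand clear. I'll confirm with an enlarged crop and rough positions.

```bash
cat > h.py <<'E'
import numpy as np,cv2
from workcell import bot
def ray_z(c,u,v,z):
    "world point where pixel ray meets plane z"
    K,R,t=map(np.array,(c["K"],c["R"],c["t"])); o=-R.T@t
    d=R.T@np.linalg.inv(K)@np.array([u,v,1.0]); return o+d*(z-o[2])/d[2]
def cloud(c,d):
    K,R,t=map(np.array,(c["K"],c["R"],c["t"])); v,u=np.mgrid[:d.shape[0],:d.shape[1]]
    P=np.stack([(u-K[0,2])/K[0,0]*d,(v-K[1,2])/K[1,1]*d,d],-1); W=(P-t)@R; W[d<=0]=np.nan; return W
def proj(c,X):
    K,R,t=map(np.array,(c["K"],c["R"],c["t"])); p=K@(R@np.array(X)+t); return p[:2]/p[2]
def snap(n,f=None):
    c=bot.camera_params(n); p,d=bot.camera(n)
    if f: cv2.imwrite(f"pics/{f}.png",p[:,:,::-1]); np.save(f"{f}.npy",d)
    return c,p,d
E
python3 - <<'E'
from h import *
p=cv2.imread("pics/top0.png"); d=np.load("top0.npy"); c=bot.camera_params("top"); W=cloud(c,d)
cv2.imwrite("pics/top0c.png",cv2.resize(p[105:265,200:430],None,fx=3.4,fy=3.4,interpolation=cv2.INTER_CUBIC))
for n,u,v in [("c",219,239),("c",237,237),("c",255,240),("wheelhub",350,176),("handle",352,190),("stand",343,225),("pin",343,224),("case",391,233),("pad",245,247),("baseplate",270,195),("hood",288,135),("bottle",184,174),("jar",440,181)]:
    print(n,np.round(W[v,u],3))
for a,b,z in [(263,205,.025),(375,201,.025),(372,121,.025)]: print(np.round(ray_z(c,a,b,z),3))
E
```

```text
c [0.395 0.335 0.015]
c [0.402 0.274 0.014]
c [0.39  0.212 0.018]
wheelhub [ 0.598 -0.112  0.076]
handle [ 0.545 -0.115  0.118]
stand [ 0.435 -0.087  0.062]
pin [ 0.438 -0.087  0.062]
case [ 0.41  -0.255  0.005]
pad [ 0.368  0.248 -0.001]
baseplate [0.544 0.16  0.021]
hood [0.732 0.093 0.112]
bottle [0.602 0.431 0.124]
jar [ 0.579 -0.415  0.07 ]
[0.509 0.184 0.025]
[ 0.519 -0.2    0.025]
[ 0.801 -0.197  0.025]
```

View pics/top0c.png

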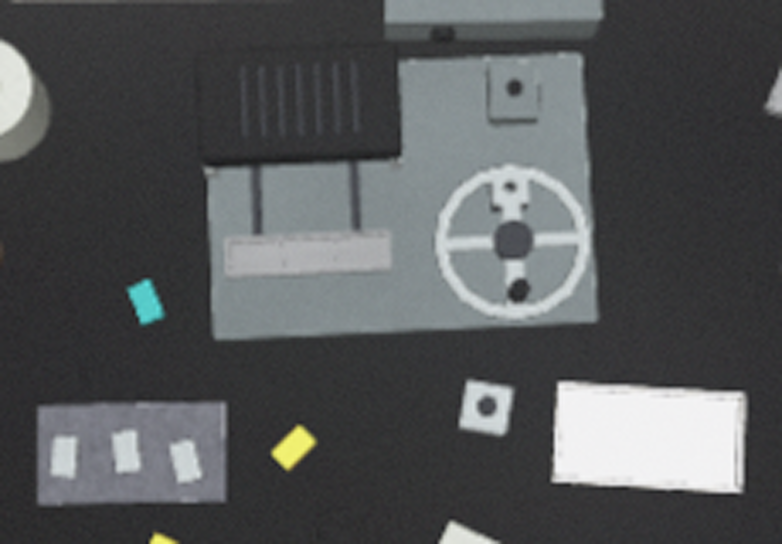

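The crop confirms that the three plain aluminium blocks on the grey pad are the coupons. The turquoise and yellow blocks lie off the pad and don't match. Next I'll move the wrist camera over the wheel and stand.

>>> step_arm:
  targets:
    - [1,[20,39,17],[0,0,-0.058]]
    - [1,[40,78,34],[0,0,-0.116]]
    - [1,[60,117,51],[0,0,-0.174]]
    - [1,[80,156,68],[0,0,-0.232]]
    - [1,[100,195,85],[0,0,-0.29]]
    - [1,[120,234,102],[0,0,-0.348]]
    - [1,[140,273,119],[0,0,-0.406]]
    - [1,[160,312,136],[0,0,-0.465]]

```text
time: 0.9
ee_pos: [0.4068, -0.1779, 0.3679]
tcp_rot: [180.0, 0.0, -0.2]
wrist_force: [1.1, 0.3, 0.2]
opening: 0.0854
grasp_force: 0.0
```

>>> step_arm:
  targets:
    - [1,[20,40,17],[0,0,0]]
    - [1,[40,80,34],[0,0,0]]
    - [1,[40,80,34],[0,0,0]]
    - [1,[40,80,34],[0,0,0]]

```text
time: 1.3
ee_pos: [0.447, -0.0989, 0.401]
tcp_rot: [180.0, 0.0, 0.1]
wrist_force: [0.9, -0.6, -0.3]
opening: 0.0854
grasp_force: 0.0
```

Run:
```python
from h import *
c,p,d=snap("wrist","w1"); print(bot.get_obs()["ee_pos"],bot.get_obs()["tcp_rot"],bot.get_obs()["time"])
c=bot.camera_params("wrist"); R,t=np.array(c["R"]),np.array(c["t"]); print("cam at",-R.T@t,"\n",R.round(3),np.array(c["K"]).round(1)); np.savez("w1c",**c)
```

```text
[ 0.44653347 -0.09968713  0.40077788] [1.79996580e+02 5.39056649e-02 3.95989612e-02] 1.35
cam at [ 0.5222168  -0.10021205  0.54279758] 
 [[-0.    -1.     0.   ]
 [-0.955  0.     0.297]
 [-0.297 -0.    -0.955]] [[284.9   0.  329.6]
 [  0.  284.9 201.8]
 [  0.    0.    1. ]]
```

View pics/w1.png

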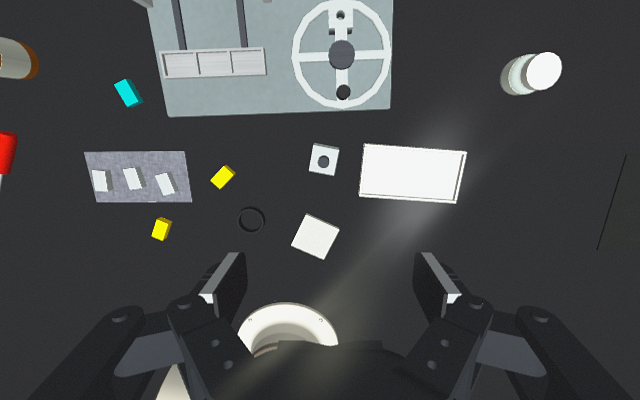

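The wrist view shows nearly everything: the coupons at (101,180), (133,178) and (165,183), the tray with its pockets at (180,64), (214,63) and (250,61), the wheel hub at (341,55), the handle at (343,92) and the lug hole at (340,15). The pin in its stand is at (323,161) and the case at (412,173). I'll measure from this picture.

Run:
```python
from h import *
p=cv2.imread("pics/w1.png"); d=np.load("w1.npy"); c=dict(np.load("w1c.npz")); W=cloud(c,d)
g=cv2.cvtColor(p,cv2.COLOR_BGR2GRAY)
def rects(mask,roi,z,name,amin=60):
    x0,y0,x1,y1=roi; m=np.zeros_like(mask); m[y0:y1,x0:x1]=mask[y0:y1,x0:x1]
    cs,_=cv2.findContours(m,cv2.RETR_EXTERNAL,cv2.CHAIN_APPROX_NONE)
    for k in cs:
        if cv2.contourArea(k)<amin: continue
        zz=z
        q=np.array([ray_z(c,u,v,zz)[:2] for u,v in k[:,0]],np.float32)
        (cx,cy),(w,h),a=cv2.minAreaRect(q*1000); print(name,round(cx),round(cy),"size",round(w),round(h),"ang",round(a,1))
b=(g>170).astype(np.uint8)
rects(b,(85,150,192,203),.019,"coupon")
rects(b,(300,138,345,180),.040,"stand")
rects(b,(352,138,475,208),.016,"case")
dk=(g<90).astype(np.uint8)
rects(dk,(312,150,335,172),.064,"pinhead",40)
rects(dk,(328,38,356,70),.062,"hub")
rects(dk,(330,80,356,104),.113,"handle top?",40)
pad=((g>75)&(g<165)).astype(np.uint8)|b
rects(pad,(70,145,200,210),.003,"pad",400)
for n,u,v in [("hub",341,55),("handle",343,90),("lug",333,27),("pin",323,160),("stand",315,150),("tray p0",250,62),("p1",214,64),("p2",180,64),("plate",200,100),("casefl",410,172),("pad",115,195),("bench",200,240),("coup",133,178)]:
    print(n,W[v,u].round(4), W[v-1:v+2,u-1:u+2,2].ravel().round(3).ptp() if 0 else "")
for n,u,v,z in [("plateNL",169,117,.025),("plateNR",390,108,.025)]: print(n,ray_z(c,u,v,z).round(4))
cr=cv2.resize(p[0:120,140:400],None,fx=3,fy=3,interpolation=cv2.INTER_CUBIC); cv2.imwrite("pics/w1c.png",cr)
```

```text
coupon 395 211 size 41 24 ang 14.1
coupon 401 333 size 24 41 ang 85.2
coupon 405 271 size 41 24 ang 8.3
stand 444 -89 size 46 46 ang 78.8
case 413 -254 size 189 101 ang 85.7
pinhead 444 -90 size 15 19 ang 89.9
handle top? 551 -119 size 17 19 ang 43.2
pad 404 268 size 191 100 ang 90.0
hub [ 0.6053 -0.1174  0.0712] 
handle [ 0.5536 -0.1193  0.1109] 
lug [ 0.6453 -0.1055  0.0585] 
pin [ 0.447  -0.0893  0.0641] 
stand [ 0.4608 -0.0748  0.0397] 
tray p0 [0.6018 0.029  0.033 ] 
p1 [0.5987 0.0876 0.0336] 
p2 [0.5987 0.1428 0.0338] 
plate [0.544  0.1222 0.0234] 
casefl [ 0.4147 -0.2543  0.0049] 
pad [0.3684 0.3228 0.002 ] 
bench [ 0.2702  0.1696 -0.0003] 
coup [0.4062 0.2689 0.0183] 
plateNL [0.516  0.1793 0.025 ]
plateNR [ 0.5308 -0.2047  0.025 ]
```

View pics/w1c.png

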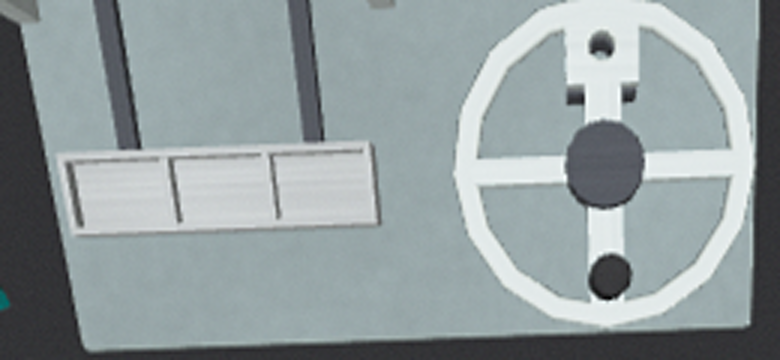

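Run:
```python
from h import *
d=np.load("w1.npy"); c=dict(np.load("w1c.npz")); W=cloud(c,d)
f=lambda x,y,z: ray_z(c,140+(x-1)/3,(y-1)/3,z).round(4)
print("hole",f(601,43,.060))
T=[f(57,153,.042),f(375,143,.042),f(378,225,.042),f(76,235,.042)]
print("tray",T,"mean",np.mean(T,0)); 
print("hub",f(605,165,.065),"rim",f(457,170,.06),f(752,165,.06), "handle", f(612,274,.113))
print("tray depth z", W[56:72,165:265,2][::3,::8].round(3))
print("hole from depth",W[10:20,335:346,2].round(3)[::2])
```

```text
hole [ 0.6617 -0.1158  0.06  ]
tray [array([0.6167, 0.1696, 0.042 ]), array([0.6213, 0.0018, 0.042 ]), array([0.5818, 0.0029, 0.042 ]), array([0.5768, 0.1664, 0.042 ])] mean [0.59915  0.085175 0.042   ]
hub [ 0.6068 -0.1182  0.065 ] rim [ 0.6054 -0.0428  0.06  ] [ 0.6077 -0.1933  0.06  ] handle [ 0.5521 -0.1202  0.113 ]
tray depth z [[0.035 0.033 0.034 0.033 0.036 0.033 0.032 0.034 0.042 0.035 0.035 0.035
  0.034]
 [0.033 0.033 0.033 0.034 0.038 0.034 0.034 0.033 0.042 0.033 0.033 0.035
  0.036]
 [0.036 0.032 0.034 0.034 0.04  0.035 0.033 0.035 0.041 0.034 0.032 0.034
  0.034]
 [0.036 0.034 0.035 0.034 0.041 0.033 0.033 0.032 0.039 0.035 0.035 0.033
  0.033]
 [0.038 0.033 0.035 0.034 0.04  0.033 0.033 0.034 0.043 0.034 0.033 0.034
  0.035]
 [0.038 0.034 0.034 0.031 0.041 0.033 0.033 0.035 0.033 0.035 0.034 0.035
  0.035]]
hole from depth [[0.059 0.057 0.056 0.057 0.055 0.053 0.055 0.056 0.058 0.059 0.057]
 [0.058 0.056 0.054 0.044 0.044 0.045 0.042 0.043 0.052 0.056 0.057]
 [0.057 0.042 0.041 0.038 0.037 0.037 0.036 0.04  0.042 0.052 0.058]
 [0.058 0.038 0.031 0.028 0.026 0.028 0.028 0.031 0.037 0.043 0.059]
 [0.059 0.059 0.024 0.025 0.024 0.023 0.024 0.022 0.057 0.057 0.06 ]]
```

Working positions in mm, with machine yaw about 2.2°:

| Item | x, y | Angle |
|---|---|---|
| Coupon A | 395, 211 | 14° |
| Coupon B | 405, 271 | 8° |
| Coupon C | 401, 333 | -5° |
| Pocket 0 | 601, 31 | |
| Pocket 1 | 599, 85 | |
| Pocket 2 | 597, 139 | |
| Wheel axis | 606.5, -117.5 | |

The pocket floors are at z = 34 mm. I'll pick A first.

>>> step_arm:
  targets:
    - [0.55,[-5,34,-33],[0,0,0.03]]
    - [0.55,[-11,69,-66],[0,0,0.06]]
    - [0.55,[-16,103,-99],[0,0,0.09]]
    - [0.55,[-22,138,-132],[0,0,0.12]]
    - [0.55,[-27,172,-165],[0,0,0.15]]
    - [0.55,[-33,207,-198],[0,0,0.18]]
    - [0.55,[-38,241,-231],[0,0,0.21]]
    - [0.55,[-44,276,-264],[0,0,0.24]]

```text
time: 2.15
ee_pos: [0.4145, 0.1215, 0.1511]
tcp_rot: [-178.8, 0.1, 15.7]
wrist_force: [0.8, -0.4, -0.1]
opening: 0.0469
grasp_force: 0.0
```

>>> step_arm:
  targets:
    - [0.55,[-8,35,-34],[0,0,0]]
    - [0.55,[-8,35,-70],[0,0,0]]
    - [0.55,[-8,35,-105],[0,0,0]]
    - [0.55,[-8,35,-125],[0,0,0]]
    - [0.55,[-8,35,-125],[0,0,0]]

```text
time: 2.65
ee_pos: [0.4111, 0.1356, 0.0249]
tcp_rot: [-177.9, 0.3, 17.0]
wrist_force: [-0.8, -1.4, 0.7]
opening: 0.0471
grasp_force: 0.0
```

>>> step_arm:
  targets:
    - [0,[0,0,0],[0,0,0]]
    - [0,[0,0,0],[0,0,0]]
    - [0,[0,0,0],[0,0,0]]
    - [0,[0,0,0],[0,0,0]]
    - [0,[0,0,0],[0,0,0]]
    - [0,[0,0,0],[0,0,0]]
  force: 35

```text
time: 3.25
ee_pos: [0.4134, 0.1377, 0.0284]
tcp_rot: [-177.9, 0.0, 17.1]
wrist_force: [0.3, -0.8, 0.2]
opening: 0.0002
grasp_force: 0.0
```

Run:
```python
from h import *
snap("wrist","w2")
```

```text
(no output)
```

View pics/w2.png

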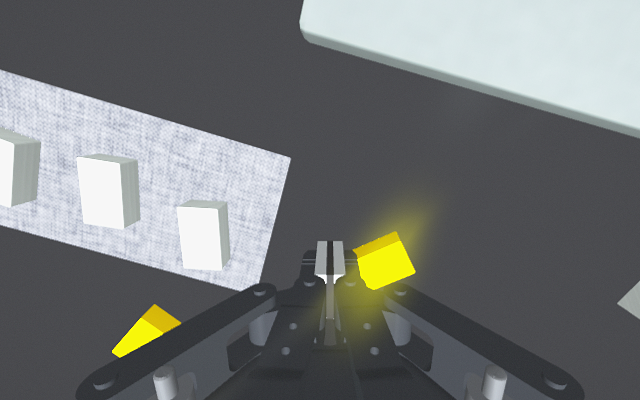

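The move was cut short: the fingers closed at (413,138,28), beside the yellow block, and touched nothing. I'll check which joint limited it.

Run:
```python
from h import *
o=bot.get_obs()
for k in("q","qd","ee_pos","tcp_rot","wrist_force"):print(k,np.round(o[k],3))
```

```text
q [ 17.067  -9.739 -26.682  73.08    2.071 179.942]
qd [ 0.025  0.12  -0.093 -0.108 -0.06  -0.01 ]
ee_pos [0.413 0.138 0.028]
tcp_rot [-1.77929e+02  2.00000e-02  1.71260e+01]
wrist_force [-0.972  0.006  0.144]
```

>>> step_arm:
  targets:
    - [0.55,[0,0,30],[0,0,0]]
    - [0.55,[0,0,60],[0,0,0]]
    - [0.55,[0,0,60],[0,0,0]]

```text
time: 3.6
ee_pos: [0.4151, 0.1383, 0.0919]
tcp_rot: [-177.9, -0.3, 17.1]
wrist_force: [0.7, -0.3, -0.1]
opening: 0.043
grasp_force: 0.0
```

Run:
```python
from h import *
o=bot.get_obs()
for k in("q","qd","ee_pos","tcp_rot","wrist_force"):print(k,np.round(o[k],3))
```

```text
q [ 17.07  -11.297 -20.897  80.117   2.074 179.943]
qd [ 0.02   1.136 -3.726 -3.208 -0.192 -0.009]
ee_pos [0.415 0.138 0.092]
tcp_rot [-177.926   -0.286   17.127]
wrist_force [ 0.675 -0.318 -0.128]
```

q6 is at its 180° limit. Since yaw = q1 + 180 − q6, yaw can't be less than q1, so I'll pick with the tool turned by half a turn. First I level the tool, then rotate by +177°.

>>> step_arm:
  targets:
    - [0.55,[0,0,10],[-0.035,-0.011,0]]
    - [0.55,[0,0,10],[-0.035,-0.011,0]]

```text
time: 3.8
ee_pos: [0.4156, 0.1321, 0.0988]
tcp_rot: [-179.8, -0.1, 17.6]
wrist_force: [-0.2, 0.4, 0.7]
opening: 0.0473
grasp_force: 0.0
```

>>> step_arm:
  targets:
    - [0.55,[0,10,0],[0,0,0.14]]
    - [0.55,[0,20,0],[0,0,0.28]]
    - [0.55,[0,30,0],[0,0,0.42]]
    - [0.55,[-5,40,0],[0,0,0.56]]
    - [0.55,[-10,50,0],[0,0,0.7]]
    - [0.55,[-15,60,0],[0,0,0.84]]
    - [0.55,[-18,70,0],[0,0,0.98]]
    - [0.55,[-18,73,0],[0,0,1.12]]

```text
time: 4.6
ee_pos: [0.3964, 0.2057, 0.0972]
tcp_rot: [-179.7, -0.0, 82.1]
wrist_force: [0.2, 0.1, 0.3]
opening: 0.0471
grasp_force: 0.0
```

>>> step_arm:
  targets:
    - [0.55,[0,0,0],[0,0,0.14]]
    - [0.55,[0,0,0],[0,0,0.28]]
    - [0.55,[0,0,0],[0,0,0.42]]
    - [0.55,[0,0,0],[0,0,0.56]]
    - [0.55,[0,0,0],[0,0,0.7]]
    - [0.55,[0,0,0],[0,0,0.84]]
    - [0.55,[0,0,0],[0,0,0.98]]
    - [0.55,[0,0,0],[0,0,1.12]]

```text
time: 5.4
ee_pos: [0.3967, 0.205, 0.0972]
tcp_rot: [-179.7, -0.1, 146.2]
wrist_force: [-0.2, -0.1, -0.4]
opening: 0.0472
grasp_force: 0.0
```

>>> step_arm:
  targets:
    - [0.55,[0,0,0],[0,0,0.14]]
    - [0.55,[0,0,0],[0,0,0.28]]
    - [0.55,[0,0,0],[0,0,0.42]]
    - [0.55,[0,0,0],[0,0,0.56]]
    - [0.55,[0,0,0],[0,0,0.7]]
    - [0.55,[0,0,0],[0,0,0.85]]
    - [0.55,[0,0,0],[0,0,0.85]]
    - [0.55,[0,0,0],[0,0,0.85]]

```text
time: 6.2
ee_pos: [0.3969, 0.2049, 0.0976]
tcp_rot: [-179.8, -0.0, -165.7]
wrist_force: [0.4, 0.4, -1.1]
opening: 0.0469
grasp_force: 0.0
```

Run:
```python
from h import *
c,p,d=snap("wrist","w3"); c=bot.camera_params("wrist"); o=bot.get_obs(); print(o["q"].round(2),o["ee_pos"].round(4),o["tcp_rot"].round(2))
g=cv2.cvtColor(p,cv2.COLOR_RGB2GRAY)
W=cloud(c,d); m=((W[...,2]>.012)&(W[...,2]<.025)&(p.min(2)>150)).astype(np.uint8); m=cv2.morphologyEx(m,cv2.MORPH_OPEN,np.ones((5,5)))
for k in cv2.findContours(m,cv2.RETR_EXTERNAL,cv2.CHAIN_APPROX_NONE)[0]:
    if cv2.contourArea(k)<150: continue
    q=np.array([ray_z(c,u,v,.019)[:2]*1000 for u,v in k[:,0]],np.float32); print(k.mean((0,1)).round(),np.round(cv2.minAreaRect(q)[0]),cv2.minAreaRect(q)[1:])
```

```text
[ 27.44  -9.69 -18.86  80.89  -0.21  13.1 ] [0.397  0.2049 0.0978] [-1.7978e+02 -1.0000e-02 -1.6566e+02]
[ 99. 293.] [525.  22.] ((18.31745719909668, 118.3285903930664), 1.672316551208496)
[ 13. 278.] [529. -52.] ((22.92571258544922, 14.441798210144043), 85.36974334716797)
[475. 247.] [399. 331.] ((27.58170509338379, 40.8343505859375), 85.38318634033203)
[406. 233.] [403. 270.] ((41.07882308959961, 25.378576278686523), 8.346654891967773)
[340. 208.] [393. 212.] ((40.50558853149414, 23.695411682128906), 14.065868377685547)
```

Measurement repeats within 2 mm: A is at (394,211.5), seen at pixel (340,208). Now I pick it.

>>> step_arm:
  targets:
    - [0.55,[-3,6.5,-30],[0,0,0]]
    - [0.55,[-3,6.5,-60],[0,0,0]]
    - [0.55,[-3,6.5,-80],[0,0,0]]
    - [0.55,[-3,6.5,-87],[0,0,0]]
    - [0.55,[-3,6.5,-87],[0,0,0]]

```text
time: 6.75
ee_pos: [0.3936, 0.2112, 0.0105]
tcp_rot: [-179.8, -0.1, -165.5]
wrist_force: [0.1, 0.0, -0.1]
opening: 0.0472
grasp_force: 0.0
```

>>> step_arm:
  targets:
    - [0,[0,0,0],[0,0,0]]
    - [0,[0,0,0],[0,0,0]]
    - [0,[0,0,0],[0,0,0]]
    - [0,[0,0,0],[0,0,0]]
    - [0,[0,0,0],[0,0,0]]
  force: 35

```text
time: 7.25
ee_pos: [0.395, 0.2119, 0.0126]
tcp_rot: [-179.8, 0.2, -165.4]
wrist_force: [-0.1, -0.3, 6.7]
opening: 0.0228
grasp_force: 34.9
```

Run:
```python
from h import *
snap("wrist","w4")
```

```text
(no output)
```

View pics/w4.png

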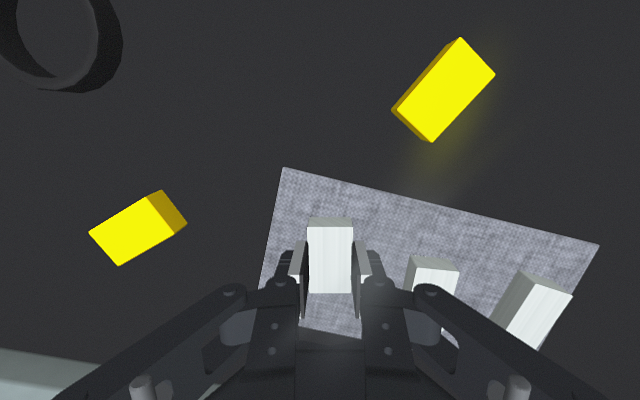

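A is gripped (22.8 mm opening, 35 N). Now I carry it to pocket 0.

>>> step_arm:
  targets:
    - [0,[0,0,25],[0,0,0]]
    - [0,[0,0,60],[0,0,0]]
    - [0,[0,0,95],[0,0,0]]
    - [0,[0,0,110],[0,0,0]]

```text
time: 7.7
ee_pos: [0.3952, 0.212, 0.1248]
tcp_rot: [-179.8, 0.3, -165.4]
wrist_force: [0.7, 0.1, 0.8]
opening: 0.0227
grasp_force: 34.5
```

>>> step_arm:
  targets:
    - [0,[14,-12,0],[0,0,-0.137]]
    - [0,[28,-24,0],[0,0,-0.274]]
    - [0,[42,-36,0],[0,0,-0.411]]
    - [0,[56,-48,0],[0,0,-0.548]]
    - [0,[70,-60,0],[0,0,-0.685]]
    - [0,[84,-72,0],[0,0,-0.822]]
    - [0,[98,-84,0],[0,0,-0.959]]
    - [0,[112,-96,0],[0,0,-1.096]]

```text
time: 8.5
ee_pos: [0.5066, 0.1148, 0.1206]
tcp_rot: [-179.7, 0.0, 131.4]
wrist_force: [0.4, -0.2, 0.6]
opening: 0.0227
grasp_force: 34.5
```

>>> step_arm:
  targets:
    - [0,[19,-17,0],[0,0,-0.138]]
    - [0,[38,-34,0],[0,0,-0.275]]
    - [0,[57,-51,0],[0,0,-0.413]]
    - [0,[76,-68,0],[0,0,-0.55]]
    - [0,[94,-85,0],[0,0,-0.689]]
    - [0,[94,-85,0],[0,0,-0.689]]
    - [0,[94,-85,0],[0,0,-0.689]]

```text
time: 9.2
ee_pos: [0.5998, 0.0303, 0.1204]
tcp_rot: [-179.7, 0.0, 92.4]
wrist_force: [-1.1, 0.7, 0.1]
opening: 0.0225
grasp_force: 34.6
```

Run:
```python
from h import *
c,p,d=snap("wrist","w5"); c=bot.camera_params("wrist"); np.savez("w5c",**c); o=bot.get_obs(); print(o["q"].round(2),o["ee_pos"].round(4),o["tcp_rot"].round(2),o["opening"])
```

```text
[ 2.93 11.39  5.   83.9  -0.   90.5 ] [0.5996 0.0307 0.1206] [-1.7971e+02  1.0000e-02  9.2430e+01] 0.0227357987570512
```

View pics/w5.png

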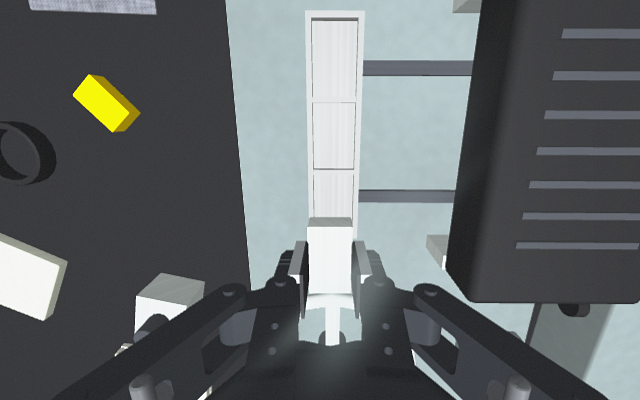

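Wrist view: A is held at (330,255), aligned with the tray. The pocket walls are at rows 102 and 169 and the outer rim's left and right edges at columns 306 and 367. I'll compute the offset.

Run:
```python
from h import *
p=cv2.imread("pics/w5.png"); d=np.load("w5.npy"); c=dict(np.load("w5c.npz")); W=cloud(c,d)
for n,u,v in [("topL",306,11),("topR",367,11),("wall21",335,102),("wall10",335,169),("L150",309,150),("R150",359,150),("coupTL",308,223),("coupTR",352,223)]:
    z=.042 if "coup" not in n else .127; print(n,ray_z(c,u,v,z).round(4))
print(W[[60,135,190],335].round(4), W[180:184,300:370:1,2].mean(0).round(3))
```

```text
topL [0.5774 0.1705 0.042 ]
topR [0.6183 0.1722 0.042 ]
wall21 [0.5996 0.1137 0.042 ]
wall10 [0.6019 0.0642 0.042 ]
L150 [0.5813 0.0781 0.042 ]
R150 [0.6196 0.0797 0.042 ]
coupTL [0.5876 0.0517 0.127 ]
coupTR [0.6101 0.0527 0.127 ]
[[0.5983 0.1428 0.034 ]
 [0.6008 0.0897 0.0356]
 [0.6029 0.0452 0.0344]] [0.025 0.025 0.025 0.024 0.025 0.024 0.025 0.025 0.043 0.043 0.042 0.042
 0.043 0.04  0.035 0.034 0.035 0.035 0.035 0.035 0.035   nan 0.035 0.034
 0.035 0.035 0.034 0.035 0.035 0.035 0.034 0.035 0.035   nan 0.035 0.034
 0.035 0.035 0.035 0.035 0.035 0.035 0.035 0.035 0.035 0.035 0.035 0.035
 0.034 0.035 0.034 0.035 0.035 0.041 0.043 0.043 0.043 0.043 0.043 0.025
 0.025 0.024 0.025 0.025 0.025 0.026 0.025 0.025 0.025 0.025]
```

>>> step_arm:
  targets:
    - [0,[2.5,1,-25],[0,0,0]]
    - [0,[2.5,1,-50],[0,0,0]]
    - [0,[2.5,1,-68],[0,0,0]]
    - [0,[2.5,1,-75],[0,0,0]]
    - [0,[2.5,1,-76],[0,0,0]]
    - [0,[2.5,1,-76],[0,0,0]]

```text
time: 9.85
ee_pos: [0.6026, 0.0319, 0.0459]
tcp_rot: [-179.8, 0.0, 92.4]
wrist_force: [-0.1, -0.8, -0.2]
opening: 0.0228
grasp_force: 34.6
```

>>> step_arm:
  targets:
    - [0.5,[0,0,0],[0,0,0]]
    - [0.5,[0,0,0],[0,0,0]]
    - [0.5,[0,0,0],[0,0,0]]
    - [0.5,[0,0,25],[0,0,0]]
    - [0.5,[0,0,55],[0,0,0]]
    - [0.5,[0,0,75],[0,0,0]]
    - [0.5,[0,0,75],[0,0,0]]

```text
time: 10.55
ee_pos: [0.6041, 0.0315, 0.1237]
tcp_rot: [179.9, 0.0, 92.3]
wrist_force: [0.4, -0.1, 0.5]
opening: 0.0429
grasp_force: 0.0
```

```bash
cat >> h.py <<'E'
def coupons(zt,name,amin=150):
    "bright flat blobs with top at height zt; centre mm, size, angle of long axis"
    c,p,d=snap("wrist",name); c=bot.camera_params("wrist"); W=cloud(c,d); o=bot.get_obs()
    print("tcp",o["ee_pos"].round(4),o["tcp_rot"].round(1),"q",o["q"].round(1))
    m=((abs(W[...,2]-zt)<.004)&(p.min(2)>110)).astype(np.uint8); m=cv2.morphologyEx(m,cv2.MORPH_OPEN,np.ones((5,5)))
    for k in cv2.findContours(m,cv2.RETR_EXTERNAL,cv2.CHAIN_APPROX_NONE)[0]:
        q=np.array([ray_z(c,u,v,zt)[:2]*1000 for u,v in k[:,0]],np.float32); (x,y),(w,h),a=cv2.minAreaRect(q)
        if w<h: w,h,a=h,w,a-90
        if 25<w<55 and 15<h<35: print("px",k.mean((0,1)).round(),"xy",round(x,1),round(y,1),"size",round(w),round(h),"ang",round(a,1), "ztop",np.nanmedian(W[...,2][m.astype(bool)]).round(4))
E
python3 -c "
from h import *
coupons(.0505,'w6')"
```

```text
tcp [0.6035 0.0314 0.1216] [-179.9    0.    92.3] q [ 3.  11.7  5.5 83.8 -0.  90.7]
px [327. 210.] xy 601.6 32.4 size 39 23 ang -87.7 ztop 0.0484
```

A lies in pocket 0 at (601.6, 32.4), angle -87.7°, flat. Now to coupon B.

>>> step_arm:
  targets:
    - [0.55,[-14,17,0],[0,0,0.13]]
    - [0.55,[-28,34,0],[0,0,0.26]]
    - [0.55,[-42,51,0],[0,0,0.39]]
    - [0.55,[-56,68,0],[0,0,0.52]]
    - [0.55,[-70,85,0],[0,0,0.65]]
    - [0.55,[-84,102,0],[0,0,0.78]]
    - [0.55,[-98,119,0],[0,0,0.91]]
    - [0.55,[-112,136,0],[0,0,1.04]]

```text
time: 11.4
ee_pos: [0.4895, 0.1678, 0.1188]
tcp_rot: [-179.7, -0.0, 152.2]
wrist_force: [-0.4, -0.2, 0.8]
opening: 0.0473
grasp_force: 0.0
```

>>> step_arm:
  targets:
    - [0.55,[-18,21,0],[0,0,0.127]]
    - [0.55,[-36,42,0],[0,0,0.254]]
    - [0.55,[-54,63,0],[0,0,0.381]]
    - [0.55,[-72,84,0],[0,0,0.508]]
    - [0.55,[-88,103,0],[0,0,0.636]]
    - [0.55,[-88,103,0],[0,0,0.636]]
    - [0.55,[-88,103,0],[0,0,0.636]]

```text
time: 12.1
ee_pos: [0.4022, 0.2704, 0.1193]
tcp_rot: [-179.7, -0.0, -171.7]
wrist_force: [-0.2, 0.6, 0.1]
opening: 0.047
grasp_force: 0.0
```

```bash
python3 -c "
from h import *
coupons(.019,'w7')"
```

```text
tcp [0.4026 0.2701 0.1194] [-179.7   -0.  -171.8] q [ 34.   -4.6 -11.9  82.8  -0.2  25.7]
px [401. 209.] xy 400.0 333.0 size 40 25 ang -4.6 ztop 0.0185
px [332. 204.] xy 404.3 271.2 size 40 23 ang 9.1 ztop 0.0185
```

>>> step_arm:
  targets:
    - [0.55,[1.7,1,-30],[0,0,0.01]]
    - [0.55,[1.7,1,-60],[0,0,0.01]]
    - [0.55,[1.7,1,-90],[0,0,0.01]]
    - [0.55,[1.7,1,-106],[0,0,0.01]]
    - [0.55,[1.7,1,-108.5],[0,0,0.01]]
    - [0.55,[1.7,1,-108.5],[0,0,0.01]]

```text
time: 12.75
ee_pos: [0.4046, 0.2707, 0.0115]
tcp_rot: [-179.7, -0.0, -171.2]
wrist_force: [-0.2, 0.5, 0.6]
opening: 0.047
grasp_force: 0.0
```

>>> step_arm:
  targets:
    - [0,[0,0,0],[0,0,0]]
    - [0,[0,0,0],[0,0,0]]
    - [0,[0,0,0],[0,0,0]]
    - [0,[0,0,0],[0,0,0]]
    - [0,[0,0,0],[0,0,0]]
  force: 35

```text
time: 13.25
ee_pos: [0.4052, 0.2718, 0.013]
tcp_rot: [-179.8, 0.2, -171.1]
wrist_force: [0.6, -1.8, 7.0]
opening: 0.0232
grasp_force: 34.9
```

>>> step_arm:
  targets:
    - [0,[0,0,25],[0,0,0]]
    - [0,[0,0,60],[0,0,0]]
    - [0,[0,0,95],[0,0,0]]
    - [0,[0,0,110],[0,0,0]]
    - [0,[0,0,110],[0,0,0]]

```text
time: 13.75
ee_pos: [0.4053, 0.2722, 0.1238]
tcp_rot: [-179.9, 0.2, -171.1]
wrist_force: [-0.1, -0.0, -0.1]
opening: 0.0224
grasp_force: 34.6
```

>>> step_arm:
  targets:
    - [0,[14,-13,0],[0,0,-0.13]]
    - [0,[28,-26,0],[0,0,-0.26]]
    - [0,[42,-39,0],[0,0,-0.39]]
    - [0,[56,-52,0],[0,0,-0.52]]
    - [0,[70,-65,0],[0,0,-0.65]]
    - [0,[84,-78,0],[0,0,-0.78]]
    - [0,[98,-91,0],[0,0,-0.91]]
    - [0,[112,-104,0],[0,0,-1.04]]

```text
time: 14.55
ee_pos: [0.5161, 0.1666, 0.1194]
tcp_rot: [-179.6, -0.0, 129.0]
wrist_force: [0.1, 1.7, -1.4]
opening: 0.0225
grasp_force: 34.6
```

>>> step_arm:
  targets:
    - [0,[17,-16,0],[0,0,-0.13]]
    - [0,[34,-32,0],[0,0,-0.26]]
    - [0,[51,-48,0],[0,0,-0.39]]
    - [0,[68,-64,0],[0,0,-0.52]]
    - [0,[83,-81,0],[0,0,-0.648]]
    - [0,[83,-81,0],[0,0,-0.648]]
    - [0,[83,-81,0],[0,0,-0.648]]

```text
time: 15.25
ee_pos: [0.5986, 0.0862, 0.1196]
tcp_rot: [-179.6, 0.0, 92.3]
wrist_force: [0.2, 0.5, -0.3]
opening: 0.0229
grasp_force: 34.6
```

>>> step_arm:
  targets:
    - [0,[1.5,0.5,-25],[0,0,0]]
    - [0,[1.5,0.5,-50],[0,0,0]]
    - [0,[1.5,0.5,-67],[0,0,0]]
    - [0,[1.5,0.5,-73],[0,0,0]]
    - [0,[1.5,0.5,-74],[0,0,0]]
    - [0,[1.5,0.5,-74],[0,0,0]]

```text
time: 15.85
ee_pos: [0.6009, 0.0873, 0.0483]
tcp_rot: [-179.8, 0.0, 92.3]
wrist_force: [0.7, -0.4, -1.0]
opening: 0.0229
grasp_force: 34.6
```

>>> step_arm:
  targets:
    - [0.5,[0,0,0],[0,0,0]]
    - [0.5,[0,0,0],[0,0,0]]
    - [0.5,[0,0,0],[0,0,0]]
    - [0.5,[0,0,25],[0,0,0]]
    - [0.5,[0,0,55],[0,0,0]]
    - [0.5,[0,0,75],[0,0,0]]
    - [0.5,[0,0,75],[0,0,0]]

```text
time: 16.55
ee_pos: [0.6023, 0.0871, 0.1264]
tcp_rot: [179.9, -0.0, 92.2]
wrist_force: [0.6, 0.3, 0.4]
opening: 0.043
grasp_force: 0.0
```

```bash
python3 -c "
from h import *
coupons(.0505,'w8')"
```

```text
tcp [0.6017 0.087  0.1244] [-179.9   -0.    92.2] q [ 8.2 12.2  6.3 84.2  0.  96. ]
px [328. 269.] xy 601.8 33.3 size 39 23 ang -88.8 ztop 0.0483
px [329. 210.] xy 599.9 87.7 size 39 23 ang -87.1 ztop 0.0483
```

>>> step_arm:
  targets:
    - [0.55,[-17,20,0],[0,0,0.12]]
    - [0.55,[-34,41,0],[0,0,0.24]]
    - [0.55,[-51,61,0],[0,0,0.36]]
    - [0.55,[-68,82,0],[0,0,0.48]]
    - [0.55,[-85,102,0],[0,0,0.6]]
    - [0.55,[-102,123,0],[0,0,0.72]]
    - [0.55,[-119,143,0],[0,0,0.84]]
    - [0.55,[-136,164,0],[0,0,0.96]]

```text
time: 17.4
ee_pos: [0.4636, 0.2514, 0.1214]
tcp_rot: [-179.7, -0.0, 147.5]
wrist_force: [-0.0, -0.0, 0.2]
opening: 0.0471
grasp_force: 0.0
```

>>> step_arm:
  targets:
    - [0.55,[-17,20,0],[0,0,0.123]]
    - [0.55,[-34,41,0],[0,0,0.246]]
    - [0.55,[-51,61,0],[0,0,0.369]]
    - [0.55,[-65,82,0],[0,0,0.492]]
    - [0.55,[-65,82,0],[0,0,0.492]]
    - [0.55,[-65,82,0],[0,0,0.492]]

```text
time: 18.0
ee_pos: [0.3993, 0.3329, 0.1217]
tcp_rot: [-179.7, -0.0, 175.4]
wrist_force: [-0.1, -0.2, -0.0]
opening: 0.0465
grasp_force: 0.0
```

```bash
python3 -c "
from h import *
coupons(.019,'w9')"
```

```text
tcp [0.3997 0.3325 0.1219] [-179.7   -0.   175.3] q [39.9  0.3 -6.9 83.  -0.2 44.6]
px [333. 199.] xy 399.9 334.2 size 40 23 ang -5.3 ztop 0.0187
```

>>> step_arm:
  targets:
    - [0.55,[0.5,1.5,-30],[0,0,0]]
    - [0.55,[0.5,1.5,-60],[0,0,0]]
    - [0.55,[0.5,1.5,-90],[0,0,0]]
    - [0.55,[0.5,1.5,-108],[0,0,0]]
    - [0.55,[0.5,1.5,-111],[0,0,0]]
    - [0.55,[0.5,1.5,-111],[0,0,0]]

```text
time: 18.65
ee_pos: [0.4005, 0.3337, 0.0115]
tcp_rot: [-179.7, -0.0, 175.3]
wrist_force: [0.6, -0.5, 0.9]
opening: 0.0472
grasp_force: 0.0
```

>>> step_arm:
  targets:
    - [0,[0,0,0],[0,0,0]]
    - [0,[0,0,0],[0,0,0]]
    - [0,[0,0,0],[0,0,0]]
    - [0,[0,0,0],[0,0,0]]
    - [0,[0,0,0],[0,0,0]]
  force: 35

```text
time: 19.15
ee_pos: [0.4012, 0.3349, 0.0132]
tcp_rot: [-179.8, 0.1, 175.4]
wrist_force: [0.7, -1.5, 6.0]
opening: 0.0227
grasp_force: 34.8
```

>>> step_arm:
  targets:
    - [0,[0,0,25],[0,0,0]]
    - [0,[0,0,60],[0,0,0]]
    - [0,[0,0,95],[0,0,0]]
    - [0,[0,0,110],[0,0,0]]
    - [0,[0,0,110],[0,0,0]]

```text
time: 19.65
ee_pos: [0.4013, 0.3353, 0.124]
tcp_rot: [-179.9, 0.2, 175.4]
wrist_force: [0.2, -0.2, -1.3]
opening: 0.0227
grasp_force: 34.6
```

>>> step_arm:
  targets:
    - [0,[16,-16,0],[0,0,-0.12]]
    - [0,[33,-32,0],[0,0,-0.24]]
    - [0,[50,-48,0],[0,0,-0.36]]
    - [0,[66,-64,0],[0,0,-0.48]]
    - [0,[82,-80,0],[0,0,-0.6]]
    - [0,[99,-96,0],[0,0,-0.72]]
    - [0,[115,-112,0],[0,0,-0.84]]
    - [0,[132,-128,0],[0,0,-0.96]]

```text
time: 20.45
ee_pos: [0.5322, 0.2055, 0.1193]
tcp_rot: [-179.6, -0.0, 120.1]
wrist_force: [0.4, -0.2, -1.3]
opening: 0.0228
grasp_force: 34.6
```

>>> step_arm:
  targets:
    - [0,[16,-16,0],[0,0,-0.12]]
    - [0,[33,-32,0],[0,0,-0.24]]
    - [0,[50,-48,0],[0,0,-0.36]]
    - [0,[66,-65,0],[0,0,-0.48]]
    - [0,[66,-65,0],[0,0,-0.48]]
    - [0,[66,-65,0],[0,0,-0.48]]

```text
time: 21.05
ee_pos: [0.5977, 0.1411, 0.1197]
tcp_rot: [-179.6, 0.0, 92.9]
wrist_force: [0.1, 0.5, -0.4]
opening: 0.0227
grasp_force: 34.6
```

>>> step_arm:
  targets:
    - [0,[0.5,0,-25],[0,0,-0.01]]
    - [0,[0.5,0,-50],[0,0,-0.01]]
    - [0,[0.5,0,-67],[0,0,-0.01]]
    - [0,[0.5,0,-74],[0,0,-0.01]]
    - [0,[0.5,0,-76],[0,0,-0.01]]
    - [0,[0.5,0,-76],[0,0,-0.01]]

```text
time: 21.65
ee_pos: [0.5985, 0.142, 0.0458]
tcp_rot: [-179.8, 0.0, 92.4]
wrist_force: [-0.3, 0.1, -0.6]
opening: 0.0227
grasp_force: 34.6
```

>>> step_arm:
  targets:
    - [0.5,[0,0,0],[0,0,0]]
    - [0.5,[0,0,0],[0,0,0]]
    - [0.5,[0,0,0],[0,0,0]]
    - [0.5,[0,0,25],[0,0,0]]
    - [0.5,[0,0,55],[0,0,0]]
    - [0.5,[0,0,85],[0,0,0]]
    - [0.5,[0,0,85],[0,0,0]]

```text
time: 22.35
ee_pos: [0.6007, 0.1418, 0.1356]
tcp_rot: [179.8, -0.1, 92.3]
wrist_force: [0.2, 0.9, 0.2]
opening: 0.0426
grasp_force: 0.0
```

```bash
python3 -c "
from h import *
coupons(.0505,'w10')"
```

```text
tcp [0.6    0.1417 0.1332] [180.   -0.   92.3] q [ 13.3  13.3   8.6  85.3   0.  101. ]
px [327. 315.] xy 601.4 34.3 size 39 23 ang -87.2 ztop 0.048
px [328. 264.] xy 599.7 88.3 size 39 23 ang -87.1 ztop 0.048
px [326. 207.] xy 597.7 143.1 size 39 23 ang -88.7 ztop 0.048
```

View pics/w10.png

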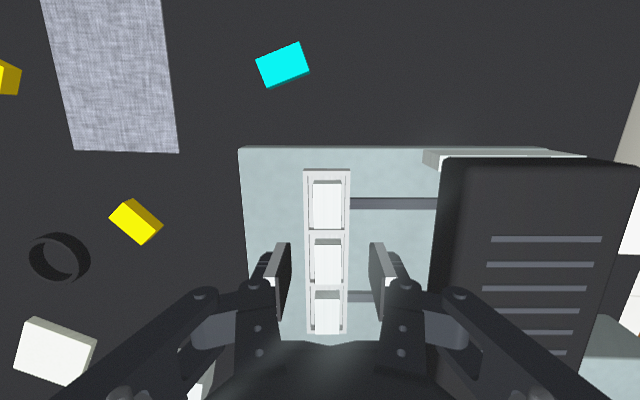

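All three coupons sit flat in the pockets, seen at (327,205), (328,262) and (327,315). Now I move above the wheel handle.

>>> step_arm:
  targets:
    - [0.6,[0,0,25],[0,0,0]]
    - [0.6,[-4,-30,50],[0,0,0]]
    - [0.6,[-10,-65,60],[0,0,0]]
    - [0.6,[-18,-100,60],[0,0,0]]
    - [0.6,[-26,-140,60],[0,0,0]]
    - [0.6,[-34,-180,60],[0,0,0]]
    - [0.6,[-42,-220,60],[0,0,0]]
    - [0.6,[-48,-261,60],[0,0,0]]

```text
time: 23.2
ee_pos: [0.5499, -0.121, 0.1896]
tcp_rot: [-179.7, -0.0, 92.3]
wrist_force: [0.7, 0.2, -0.1]
opening: 0.0513
grasp_force: 0.0
```

>>> step_arm:
  targets:
    - [0.6,[0,0,0],[0,0,0]]
    - [0.6,[0,0,0],[0,0,0]]

```text
time: 23.4
ee_pos: [0.5504, -0.1203, 0.1897]
tcp_rot: [-179.7, -0.0, 92.2]
wrist_force: [-0.1, 0.0, 0.3]
opening: 0.0512
grasp_force: 0.0
```

Run:
```python
from h import *
c,p,d=snap("wrist","w11"); c=bot.camera_params("wrist"); np.savez("w11c",**c); o=bot.get_obs(); print(o["ee_pos"].round(4),o["tcp_rot"].round(2),o["q"].round(1),proj(c,[.552,-.1197,.113]),proj(c,[.6615,-.1155,.06]),proj(c,[.444,-.09,.064]))
W=cloud(c,d); m=(abs(W[...,2]-.113)<.006)&(abs(W[...,0]-.552)<.025)&(abs(W[...,1]+.12)<.025)
v,u=np.nonzero(m); print(len(u),u.min(),u.max(),v.min(),v.max(), W[m].mean(0).round(4), ((W[m].min(0)+W[m].max(0))/2).round(4),np.nanmedian(W[m][:,2]))
```

```text
[ 0.5506 -0.1195  0.1898] [-1.7971e+02 -1.0000e-02  9.2270e+01] [-12.2   6.4   7.1  90.9  -0.1  75.5] [331.96719422 210.44260143] [442.80498012 193.23756412] [218.69497586 159.40641878]
443 321 344 194 218 [ 0.5525 -0.1163  0.1119] [ 0.5524 -0.1171  0.1106] 0.11220783968838456
```

View pics/w11.png

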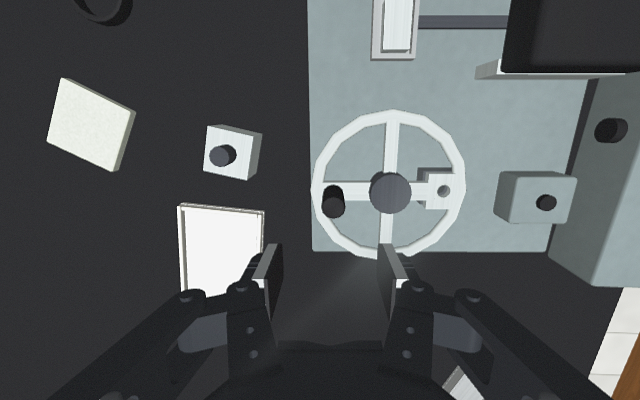

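The wrist view shows the handle top at (333,207), the hub at (390,193), the lug hole at (444,191) and the pin head at (222,155). Now I descend and grip the handle.

>>> step_arm:
  targets:
    - [0.6,[2,1,-30],[0,0,0]]
    - [0.6,[2,2,-60],[0,0,0]]
    - [0.6,[2,2,-90],[0,0,0]]
    - [0.6,[2,2,-110],[0,0,0]]
    - [0.6,[2,2,-114],[0,0,0]]
    - [0.6,[2,2,-114],[0,0,0]]

```text
time: 24.05
ee_pos: [0.5527, -0.1165, 0.0763]
tcp_rot: [-179.7, -0.0, 92.4]
wrist_force: [-0.3, -0.2, 0.6]
opening: 0.0517
grasp_force: 0.0
```

>>> step_arm:
  targets:
    - [0,[0,0,0],[0,0,0]]
    - [0,[0,0,0],[0,0,0]]
    - [0,[0,0,0],[0,0,0]]
    - [0,[0,0,0],[0,0,0]]
    - [0,[0,0,0],[0,0,0]]
    - [0,[0,0,0],[0,0,0]]
  force: 40

```text
time: 24.65
ee_pos: [0.5527, -0.1176, 0.0783]
tcp_rot: [-179.8, 0.0, 92.3]
wrist_force: [-5.6, 1.5, 6.0]
opening: 0.0187
grasp_force: 39.1
```

Run:
```python
from h import *
c=dict(np.load("w11c.npz"))
for n,u,v,z in [("handle",332.5,207,.112),("hub",390,193,.072),("hole",444,191,.06),("pin",222,156,.064),("rimL",312,190,.06),("rimR",466,184,.06)]: print(n,ray_z(c,u,v,z).round(4))
print(bot.get_obs()["ee_pos"],bot.get_obs()["wrist_force"])
```

```text
handle [ 0.5523 -0.1171  0.112 ]
hub [ 0.6067 -0.1141  0.072 ]
hole [ 0.6623 -0.1132  0.06  ]
pin [ 0.4474 -0.0867  0.064 ]
rimL [ 0.5323 -0.1174  0.06  ]
rimR [ 0.6826 -0.1053  0.06  ]
[ 0.55267912 -0.11755336  0.07828722] [-5.6131715   1.48886933  5.96365881]
```

Run:
```python
import numpy as np
ps=np.radians(2.0); x=np.array([np.cos(ps),np.sin(ps)]); y=np.array([-x[1],x[0]])
f=lambda a:55*((1-np.cos(np.radians(a)))*x+np.sin(np.radians(a))*y)
for s in (0,96,192,288): print(s,[(f(s+12*k)-f(s)).round(1).tolist() for k in range(1,9) if s+12*k<=360])
```

```text
0 [[0.8, 11.5], [4.0, 22.5], [9.4, 32.7], [16.8, 41.5], [25.8, 48.6], [36.2, 53.6], [47.3, 56.4], [58.8, 56.8]]
96 [[11.3, -2.0], [22.0, -6.3], [31.5, -12.7], [39.5, -21.0], [45.6, -30.8], [49.5, -41.6], [51.1, -52.9], [50.3, -64.4]]
192 [[-3.2, -11.1], [-8.6, -21.2], [-16.0, -30.0], [-25.0, -37.1], [-35.4, -42.1], [-46.5, -44.9], [-58.0, -45.3], [-69.3, -43.3]]
288 [[-10.7, 4.3], [-20.2, 10.7], [-28.2, 19.0], [-34.3, 28.8], [-38.2, 39.6], [-39.8, 50.9]]
```

>>> step_arm:
  targets:
    - [0,[1,11.5,0],[0,0,0]]
    - [0,[4,22.5,0],[0,0,0]]
    - [0,[9.5,32.5,0],[0,0,0]]
    - [0,[17,41.5,0],[0,0,0]]
    - [0,[26,48.5,0],[0,0,0]]
    - [0,[36,53.5,0],[0,0,0]]
    - [0,[47.5,56.5,0],[0,0,0]]
    - [0,[59,57,0],[0,0,0]]

```text
time: 25.45
ee_pos: [0.612, -0.0605, 0.0783]
tcp_rot: [-179.8, 0.1, 92.3]
wrist_force: [-6.7, -5.1, 6.9]
opening: 0.019
grasp_force: 39.5
```

```bash
python3 -c "
from h import *
o=bot.get_obs(); print(o['ee_pos'].round(4),o['wrist_force'].round(1),o['opening'],o['grasp_force'])"
```

```text
[ 0.612  -0.0605  0.0783] [-6.7 -5.1  6.9] 0.019038392510986355 39.52467620372772
```

Turning smoothly with low forces (7 N). I continue.

>>> step_arm:
  targets:
    - [0,[11.5,-2,0],[0,0,0]]
    - [0,[22,-6.5,0],[0,0,0]]
    - [0,[31.5,-12.5,0],[0,0,0]]
    - [0,[39.5,-21,0],[0,0,0]]
    - [0,[45.5,-31,0],[0,0,0]]
    - [0,[49.5,-41.5,0],[0,0,0]]
    - [0,[51,-53,0],[0,0,0]]
    - [0,[50.3,-64.5,0],[0,0,0]]

```text
time: 26.25
ee_pos: [0.6619, -0.1249, 0.0783]
tcp_rot: [-179.8, -0.0, 92.3]
wrist_force: [-9.8, 5.3, 8.1]
opening: 0.0189
grasp_force: 39.8
```

>>> step_arm:
  targets:
    - [0,[-3,-11,0],[0,0,0]]
    - [0,[-8.5,-21,0],[0,0,0]]
    - [0,[-16,-30,0],[0,0,0]]
    - [0,[-25,-37,0],[0,0,0]]
    - [0,[-35.5,-42,0],[0,0,0]]
    - [0,[-46.5,-45,0],[0,0,0]]
    - [0,[-58,-45.5,0],[0,0,0]]
    - [0,[-69.5,-43.5,0],[0,0,0]]

```text
time: 27.05
ee_pos: [0.5941, -0.1689, 0.0783]
tcp_rot: [180.0, 0.1, 92.3]
wrist_force: [6.2, 2.5, 1.8]
opening: 0.019
grasp_force: 39.2
```

>>> step_arm:
  targets:
    - [0,[-10.5,4.5,0],[0,0,0]]
    - [0,[-20,10.5,0],[0,0,0]]
    - [0,[-28,19,0],[0,0,0]]
    - [0,[-34.5,29,0],[0,0,0]]
    - [0,[-38,39.5,0],[0,0,0]]
    - [0,[-38,39.5,0],[0,0,0]]

```text
time: 27.65
ee_pos: [0.5541, -0.128, 0.0783]
tcp_rot: [-179.8, 0.0, 92.3]
wrist_force: [-6.0, 0.5, 9.7]
opening: 0.019
grasp_force: 40.3
```

```bash
python3 -c "
from h import *
snap('wrist','w12'); np.savez('w12c',**bot.camera_params('wrist'))
o=bot.get_obs(); print(o['ee_pos'].round(4),o['wrist_force'].round(1),o['opening'],o['grasp_force'])
p=cv2.imread('pics/w12.png'); print(p.shape)"
```

```text
[ 0.5542 -0.1283  0.0783] [-6.5  0.5  9.7] 0.018853952543279668 40.34508526325226
(400, 640, 3)
```

View pics/w12.png

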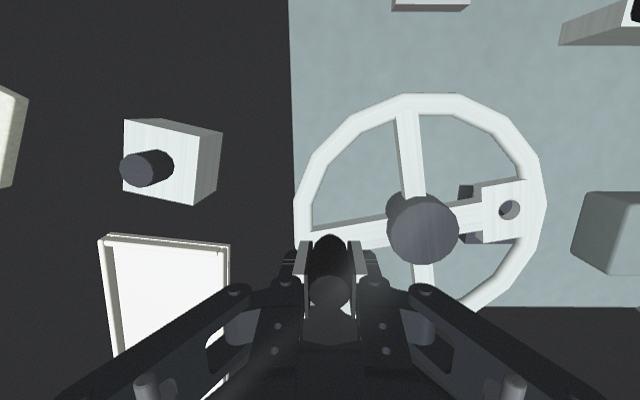

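The wheel is at about 348° with the handle in the fingers. I finish back to the starting handle pose, then release and check the hole.

>>> step_arm:
  targets:
    - [0,[-1,6,0],[0,0,0]]
    - [0,[-1.8,11.5,0],[0,0,0]]
    - [0,[-1.8,11.5,0],[0,0,0]]
    - [0,[-1.8,11.5,0],[0,0,0]]

```text
time: 28.1
ee_pos: [0.5527, -0.1168, 0.0782]
tcp_rot: [-179.8, -0.0, 92.3]
wrist_force: [-5.4, 2.0, 10.1]
opening: 0.0191
grasp_force: 40.2
```

>>> step_arm:
  targets:
    - [0.6,[0,0,0],[0,0,0]]
    - [0.6,[0,0,0],[0,0,0]]
    - [0.6,[0,0,0],[0,0,0]]
    - [0.6,[0,0,0],[0,0,0]]
    - [0.6,[0,0,30],[0,0,0]]
    - [0.6,[0,0,70],[0,0,0]]
    - [0.6,[0,0,112],[0,0,0]]
    - [0.6,[0,0,112],[0,0,0]]

```text
time: 28.9
ee_pos: [0.5546, -0.118, 0.1948]
tcp_rot: [179.8, 0.1, 92.3]
wrist_force: [0.6, -0.5, 0.0]
opening: 0.0512
grasp_force: 0.0
```

Run:
```python
from h import *
c,p,d=snap('wrist','w13'); c=bot.camera_params('wrist'); np.savez('w13c',**c)
o=bot.get_obs(); print(o['ee_pos'].round(4),o['wrist_force'].round(1))
a=cv2.imread('pics/w11.png'); b=cv2.imread('pics/w13.png')
s=lambda i:cv2.resize(i[90:270,290:500],None,fx=3,fy=3,interpolation=cv2.INTER_CUBIC)[:,:]
h=np.hstack([cv2.resize(a[150:230,300:480],(400,178),interpolation=cv2.INTER_CUBIC),cv2.resize(b[150:230,300:480],(400,178),interpolation=cv2.INTER_CUBIC)])
big=cv2.resize(b[165:215,415:485],(800,571),interpolation=cv2.INTER_CUBIC)[:400]
cv2.imwrite('pics/w13c.png',np.vstack([h,big]))
```

```text
[ 0.5541 -0.1179  0.1918] [-0.9  0.5 -0.2]
```

View pics/w13c.png

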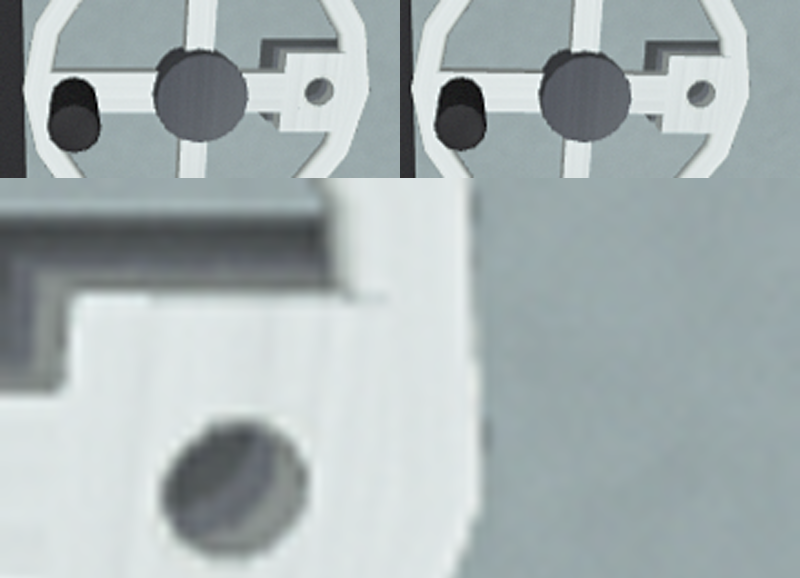

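Before (left) and after (right): handle, hub and hole agree within about half a degree, and the boss hole shows dark through the lug at (235,485), so the wheel is at one revolution. Now the pin.

>>> step_arm:
  targets:
    - [0.6,[-27,8,0],[0,0,0]]
    - [0.6,[-54,15,0],[0,0,0]]
    - [0.6,[-81,23,0],[0,0,0]]
    - [0.6,[-108,30,0],[0,0,0]]
    - [0.6,[-108,30,0],[0,0,0]]
    - [0.6,[-108,30,0],[0,0,0]]

```text
time: 29.55
ee_pos: [0.4446, -0.0875, 0.1882]
tcp_rot: [-179.8, 0.0, 92.3]
wrist_force: [0.7, 0.9, 0.6]
opening: 0.0513
grasp_force: 0.0
```

```bash
cat >> h.py <<'E'
def disc(zlo,zhi,xy,r,name):
    c,p,d=snap('wrist',name); c=bot.camera_params('wrist'); np.savez(name+'c',**c); W=cloud(c,d); o=bot.get_obs()
    print("tcp",o['ee_pos'].round(4),o['tcp_rot'].round(2),o["opening"].round(4))
    m=((W[...,2]>zlo)&(W[...,2]<zhi)&(np.hypot(W[...,0]-xy[0],W[...,1]-xy[1])<r)).astype(np.uint8)
    k=max(cv2.findContours(m,cv2.RETR_EXTERNAL,cv2.CHAIN_APPROX_NONE)[0],key=cv2.contourArea)
    z=np.nanmedian(W[...,2][m>0]); (u,v),rr=cv2.minEnclosingCircle(k); print("px",u,v,rr,"z",z,"xy",ray_z(c,u,v,z).round(4), "ellipse",[np.round(t,1) for t in cv2.fitEllipse(k)])
    return c,p,d,W
E
python3 - <<'E'
from h import *
c,p,d,W=disc(.060,.068,(.446,-.088),.03,"w14")
c=dict(np.load("w13c.npz")); W=cloud(c,np.load("w13.npy")); g=cv2.cvtColor(cv2.imread("pics/w13.png"),cv2.COLOR_BGR2GRAY)
m=np.zeros_like(g); m[195:217,425:447]=(g[195:217,425:447]<185)
k=max(cv2.findContours(m,cv2.RETR_EXTERNAL,cv2.CHAIN_APPROX_NONE)[0],key=cv2.contourArea); (u,v),s,a=cv2.fitEllipse(k); print("hole",u,v,s,ray_z(c,u,v,.06).round(4))
E
```

```text
Traceback (most recent call last):
  File "h.py", line 27, in disc
    print("tcp",o['ee_pos'].round(4),o['tcp_rot'].round(2),o["opening"].round(4))
                                                           ^^^^^^^^^^^^^^^^^^
AttributeError: 'float' object has no attribute 'round'
```

```bash
sed -i 's/,o\["opening"\].round(4))/,o["opening"])/' h.py
python3 - <<'E'
from h import *
c,p,d,W=disc(.060,.068,(.446,-.088),.03,"w14")
c=dict(np.load("w13c.npz")); g=cv2.cvtColor(cv2.imread("pics/w13.png"),cv2.COLOR_BGR2GRAY)
m=np.zeros_like(g); m[181:203,424:448]=(g[181:203,424:448]<185)
k=max(cv2.findContours(m,cv2.RETR_EXTERNAL,cv2.CHAIN_APPROX_NONE)[0],key=cv2.contourArea); (u,v),s,a=cv2.fitEllipse(k); print("hole",u,v,s,ray_z(c,u,v,.06).round(4))
E
```

```text
tcp [ 0.4452 -0.0877  0.1881] [-1.7974e+02  1.0000e-02  9.2310e+01] 0.051343619927155346
px 328.66900634765625 193.71127319335938 10.042061805725098 z 0.06319580397728752 xy [ 0.4436 -0.0874  0.0632] ellipse [array([328.6, 193.8]), array([18.8, 19.3]), np.float64(87.7)]
hole 435.02362060546875 191.69781494140625 (11.292642593383789, 12.278108596801758) [ 0.6589 -0.1134  0.06  ]
```

>>> step_arm:
  targets:
    - [0.6,[-1.5,0.5,-30],[0,0,0]]
    - [0.6,[-1.5,0.5,-60],[0,0,0]]
    - [0.6,[-1.5,0.5,-90],[0,0,0]]
    - [0.6,[-1.5,0.5,-120],[0,0,0]]
    - [0.6,[-1.5,0.5,-138],[0,0,0]]
    - [0.6,[-1.5,0.5,-141],[0,0,0]]
    - [0.6,[-1.5,0.5,-141],[0,0,0]]

```text
time: 30.35
ee_pos: [0.4434, -0.0871, 0.0473]
tcp_rot: [-179.7, 0.0, 92.3]
wrist_force: [-0.0, -0.9, -0.2]
opening: 0.0511
grasp_force: 0.0
```

>>> step_arm:
  targets:
    - [0,[0,0,0],[0,0,0]]
    - [0,[0,0,0],[0,0,0]]
    - [0,[0,0,0],[0,0,0]]
    - [0,[0,0,0],[0,0,0]]
    - [0,[0,0,0],[0,0,0]]
    - [0,[0,0,0],[0,0,0]]
  force: 45

```text
time: 30.95
ee_pos: [0.4441, -0.0872, 0.0489]
tcp_rot: [-179.9, 0.0, 92.3]
wrist_force: [-1.2, -0.4, 5.6]
opening: 0.018
grasp_force: 43.8
```

>>> step_arm:
  targets:
    - [0,[0,0,15],[0,0,0]]
    - [0,[0,0,35],[0,0,0]]
    - [0,[0,0,60],[0,0,0]]
    - [0,[0,0,90],[0,0,0]]
    - [0,[0,0,110],[0,0,0]]
    - [0,[0,0,110],[0,0,0]]

```text
time: 31.55
ee_pos: [0.4446, -0.0873, 0.1607]
tcp_rot: [180.0, 0.1, 92.3]
wrist_force: [0.1, -0.1, -0.3]
opening: 0.0179
grasp_force: 44.0
```

The pin is gripped and lifted. With the head's underside at TCP − 9 mm, home is TCP z ≈ 69. I carry it over the hole and measure.

>>> step_arm:
  targets:
    - [0,[0,0,25],[0,0,0]]
    - [0,[30,-4,30],[0,0,0]]
    - [0,[60,-7,30],[0,0,0]]
    - [0,[95,-11,30],[0,0,0]]
    - [0,[130,-16,30],[0,0,0]]
    - [0,[165,-20,30],[0,0,0]]
    - [0,[195,-24,30],[0,0,0]]
    - [0,[215,-26,30],[0,0,0]]

```text
time: 32.35
ee_pos: [0.6597, -0.1132, 0.1855]
tcp_rot: [-179.7, -0.0, 92.3]
wrist_force: [-0.8, 0.2, -0.9]
opening: 0.0176
grasp_force: 44.2
```

>>> step_arm:
  targets:
    - [0,[0,0,-30],[0,0,0]]
    - [0,[0,0,-55],[0,0,0]]
    - [0,[0,0,-65],[0,0,0]]
    - [0,[0,0,-65],[0,0,0]]
    - [0,[0,0,-65],[0,0,0]]

```text
time: 32.85
ee_pos: [0.6584, -0.1131, 0.1236]
tcp_rot: [-179.8, 0.0, 92.3]
wrist_force: [0.1, 0.3, 1.0]
opening: 0.0179
grasp_force: 44.2
```

Run:
```python
from h import *
c,p,d=snap('wrist','w15'); c=bot.camera_params('wrist'); np.savez("w15c",**c); o=bot.get_obs(); print(o['ee_pos'].round(4),o['tcp_rot'].round(2),proj(c,[.6595,-.1134,.06]),proj(c,o['ee_pos']-[0,0,.0409]))
big=cv2.resize(p[170:290,240:420,::-1],(780,520),interpolation=cv2.INTER_CUBIC); cv2.imwrite('pics/w15c.png',big)
```

```text
[ 0.6587 -0.1132  0.1242] [-1.7988e+02  4.0000e-02  9.2310e+01] [330.93753355 215.68845438] [329.89499289 226.90177913]
```

View pics/w15c.png

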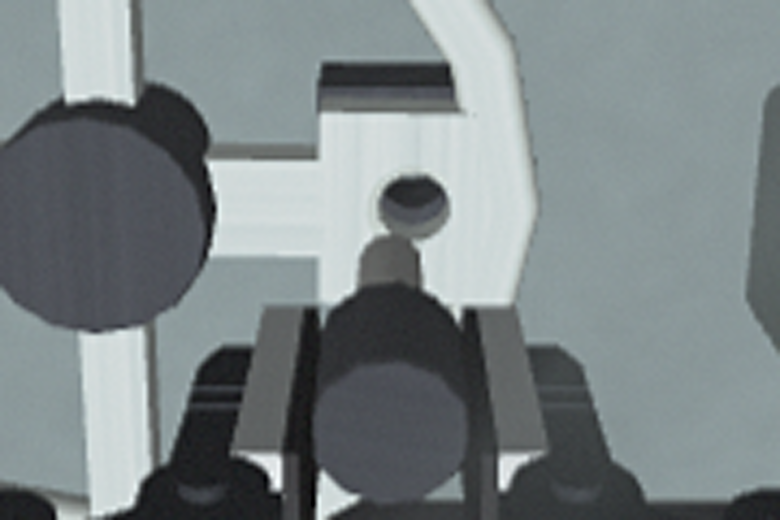

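In the crop the lug hole is at (415,207), so full pixel (335.8,217.8). The pin's foot is at (391,240). I'll compute the correction.

Run:
```python
from h import *
c=dict(np.load("w15c.npz")); g=cv2.imread("pics/w15.png").min(2); d=np.load("w15.npy"); W=cloud(c,d)
m=np.zeros_like(g); m[208:227,325:346]=(g[208:227,325:346]<175)
m[224:,:334]=0
k=max(cv2.findContours(m,cv2.RETR_EXTERNAL,cv2.CHAIN_APPROX_NONE)[0],key=cv2.contourArea); print(cv2.boundingRect(k)); (u,v),s,a=cv2.fitEllipse(k); print(u,v,s,ray_z(c,u,v,.06).round(4),ray_z(c,335.8-.5,217.8-.5,.06).round(4), "lug z",np.nanmedian(W[200:207,320:345,2]))
for r in (226,230,234,238): 
    row=g[r,318:342].astype(int); print(r,row.tolist())
```

```text
(327, 210, 17, 17)
335.0692138671875 217.2963104248047 (15.232489585876465, 16.301040649414062) [ 0.6627 -0.1146  0.06  ] [ 0.6629 -0.1146  0.06  ] lug z 0.06000013696865743
226 [208, 206, 206, 204, 204, 213, 165, 119, 94, 90, 90, 91, 87, 86, 85, 84, 81, 144, 192, 199, 211, 210, 209, 204]
230 [207, 207, 205, 206, 184, 108, 96, 97, 97, 96, 94, 91, 86, 87, 86, 86, 83, 81, 70, 207, 210, 208, 204, 203]
234 [209, 207, 207, 209, 162, 107, 101, 100, 101, 98, 97, 95, 93, 78, 75, 83, 89, 84, 76, 140, 207, 209, 204, 204]
238 [215, 164, 126, 83, 48, 46, 49, 45, 45, 43, 45, 47, 44, 44, 45, 42, 43, 38, 42, 39, 50, 94, 125, 203]
```

>>> step_arm:
  targets:
    - [0,[4,-1.2,0],[0,0,0]]
    - [0,[4,-1.2,-10],[0,0,0]]
    - [0,[4,-1.2,-20],[0,0,0]]
    - [0,[4,-1.2,-24],[0,0,0]]
    - [0,[4,-1.2,-28],[0,0,0]]
    - [0,[4,-1.2,-28],[0,0,0]]

```text
time: 33.5
ee_pos: [0.6619, -0.1142, 0.0938]
tcp_rot: [-179.7, 0.0, 92.3]
wrist_force: [0.2, -0.1, 0.6]
opening: 0.0179
grasp_force: 44.2
```

Run:
```python
from h import *
c,p,d=snap('wrist','w16'); o=bot.get_obs(); print(o['ee_pos'].round(4),o['tcp_rot'].round(2),o['wrist_force'].round(1),o['torque'].round(2))
```

```text
[ 0.6621 -0.1142  0.0944] [-1.7974e+02  1.0000e-02  9.2310e+01] [-0.5  0.3 -0.9] [0.07 0.02 0.01]
```

The foot is 6 mm into the lug hole without resistance. I continue down.

>>> step_arm:
  targets:
    - [0,[0,0,-4],[0,0,0]]
    - [0,[0,0,-8],[0,0,0]]
    - [0,[0,0,-12],[0,0,0]]
    - [0,[0,0,-15],[0,0,0]]
    - [0,[0,0,-15],[0,0,0]]

```text
time: 34.05
ee_pos: [0.662, -0.1142, 0.0789]
tcp_rot: [-179.7, 0.0, 92.3]
wrist_force: [-0.0, -1.1, -0.6]
opening: 0.0178
grasp_force: 44.2
```

>>> step_arm:
  targets:
    - [0,[0,0,-3],[0,0,0]]
    - [0,[0,0,-6],[0,0,0]]
    - [0,[0,0,-9],[0,0,0]]
    - [0,[0,0,-11],[0,0,0]]
    - [0,[0,0,-11],[0,0,0]]

```text
time: 34.55
ee_pos: [0.6623, -0.1142, 0.069]
tcp_rot: [-179.8, 0.0, 92.3]
wrist_force: [-1.2, 0.0, 2.7]
opening: 0.0181
grasp_force: 44.5
```

>>> step_arm:
  targets:
    - [0,[0,0,-2],[0,0,0]]
    - [0,[0,0,-2],[0,0,0]]

```text
time: 34.75
ee_pos: [0.6624, -0.1143, 0.0689]
tcp_rot: [-179.9, 0.0, 92.3]
wrist_force: [-5.5, 0.9, 13.3]
opening: 0.0179
grasp_force: 45.6
```

>>> step_arm:
  targets:
    - [0.5,[0,0,0],[0,0,0]]
    - [0.5,[0,0,0],[0,0,0]]
    - [0.5,[0,0,0],[0,0,0]]
    - [0.5,[0,0,0],[0,0,0]]
    - [0.5,[0,0,30],[0,0,0]]
    - [0.5,[0,0,70],[0,0,0]]
    - [0.5,[0,0,110],[0,0,0]]
    - [0.5,[0,0,110],[0,0,0]]

```text
time: 35.55
ee_pos: [0.6641, -0.1146, 0.1832]
tcp_rot: [179.7, 0.1, 92.3]
wrist_force: [1.3, -0.1, 0.9]
opening: 0.0427
grasp_force: 0.0
```

Run:
```python
from h import *
c,p,d,W=disc(.075,.1,(.662,-.114),.025,"w17")
```

```text
tcp [ 0.6636 -0.1145  0.18  ] [1.7992e+02 8.0000e-02 9.2310e+01] 0.04246304863741451
px 327.0230712890625 200.74615478515625 11.048407554626465 z 0.08000403956457963 xy [ 0.6613 -0.1139  0.08  ] ellipse [array([327. , 200.8]), array([21. , 21.2]), np.float64(104.6)]
```

Run:
```python
from h import *
W=cloud(dict(np.load("w17c.npz")),np.load("w17.npy")); print(W[190:216:2,327,2].round(4), W[200,316:340:2,2].round(4))
W=cloud(dict(np.load("w14c.npz")),np.load("w14.npy")); print(W[184:210:2,328,2].round(4))
```

```text
[0.076  0.0793 0.0814 0.0807 0.0801 0.0807 0.0796 0.0794 0.0796 0.0796
 0.0807 0.0559 0.0217] [0.0779 0.0778 0.0814 0.0816 0.0802 0.0804 0.0805 0.0807 0.0792 0.0808
 0.08   0.0565]
[0.0604 0.0638 0.0629 0.0637 0.0632 0.0641 0.0624 0.0628 0.064  0.0631
 0.0391 0.0385 0.0405]
```

The head top stands 23.8 mm above the wheel surface in the same picture (the arm was still settling, so the absolute heights are biased), and the descent stopped at TCP z 69 as computed. The pin is home. Now I unload the tray, starting above pocket 0.

>>> step_arm:
  targets:
    - [0.5,[-8,18,0],[0,0,0]]
    - [0.5,[-16,37,0],[0,0,0]]
    - [0.5,[-24,56,0],[0,0,0]]
    - [0.5,[-32,75,0],[0,0,0]]
    - [0.5,[-40,95,-10],[0,0,0]]
    - [0.5,[-48,114,-20],[0,0,0]]
    - [0.5,[-56,133,-35],[0,0,0]]
    - [0.5,[-62,147,-45],[0,0,0]]

```text
time: 36.4
ee_pos: [0.5991, 0.0342, 0.1299]
tcp_rot: [-179.7, 0.0, 92.3]
wrist_force: [-0.1, -0.4, 0.6]
opening: 0.0427
grasp_force: 0.0
```

>>> step_arm:
  targets:
    - [0.5,[0,0,0],[0,0,0]]
    - [0.5,[0,0,0],[0,0,0]]
    - [0.5,[0,0,0],[0,0,0]]

```text
time: 36.7
ee_pos: [0.6007, 0.0323, 0.132]
tcp_rot: [-179.8, 0.0, 92.3]
wrist_force: [-1.3, -0.5, 0.2]
opening: 0.0427
grasp_force: 0.0
```

```bash
python3 -c "
from h import *
coupons(.0505,'w18')"
```

```text
tcp [0.6008 0.0322 0.1321] [-179.8    0.    92.3] q [ 3.1 11.4  6.3 85.1 -0.  90.8]
px [332. 207.] xy 602.4 31.9 size 40 24 ang -87.7 ztop 0.0504
px [334. 141.] xy 601.2 87.1 size 39 24 ang -88.5 ztop 0.0504
px [333.  59.] xy 598.9 141.9 size 40 23 ang -88.5 ztop 0.0504
```

>>> step_arm:
  targets:
    - [0.5,[1.5,0,-30],[0,0,0]]
    - [0.5,[1.5,0,-60],[0,0,0]]
    - [0.5,[1.5,0,-80],[0,0,0]]
    - [0.5,[1.5,0,-86],[0,0,0]]
    - [0.5,[1.5,0,-87],[0,0,0]]
    - [0.5,[1.5,0,-87],[0,0,0]]

```text
time: 37.35
ee_pos: [0.6025, 0.0325, 0.0459]
tcp_rot: [-179.9, 0.0, 92.3]
wrist_force: [-0.1, 0.1, 0.1]
opening: 0.043
grasp_force: 0.0
```

>>> step_arm:
  targets:
    - [0,[0,0,0],[0,0,0]]
    - [0,[0,0,0],[0,0,0]]
    - [0,[0,0,0],[0,0,0]]
    - [0,[0,0,0],[0,0,0]]
    - [0,[0,0,0],[0,0,0]]
  force: 35

```text
time: 37.85
ee_pos: [0.6027, 0.0327, 0.0463]
tcp_rot: [-179.9, 0.0, 92.3]
wrist_force: [-1.2, -0.0, 5.9]
opening: 0.0227
grasp_force: 34.5
```

>>> step_arm:
  targets:
    - [0,[0,0,20],[0,0,0]]
    - [0,[0,0,55],[0,0,0]]
    - [0,[0,0,90],[0,0,0]]
    - [0,[0,0,95],[0,0,0]]

```text
time: 38.25
ee_pos: [0.6036, 0.0329, 0.1449]
tcp_rot: [179.8, 0.0, 92.3]
wrist_force: [0.2, 0.5, -0.6]
opening: 0.0223
grasp_force: 34.6
```

>>> step_arm:
  targets:
    - [0,[-22,-28,0],[0,0,0]]
    - [0,[-45,-56,0],[0,0,0]]
    - [0,[-67,-84,0],[0,0,0]]
    - [0,[-90,-112,0],[0,0,0]]
    - [0,[-112,-140,0],[0,0,0]]
    - [0,[-135,-168,0],[0,0,0]]
    - [0,[-160,-200,0],[0,0,0]]
    - [0,[-186,-231,0],[0,0,0]]

```text
time: 39.05
ee_pos: [0.4147, -0.1992, 0.1395]
tcp_rot: [-179.8, 0.0, 92.3]
wrist_force: [0.5, -1.2, 0.2]
opening: 0.0225
grasp_force: 34.6
```

>>> step_arm:
  targets:
    - [0,[0,0,0],[0,0,0]]
    - [0,[0,0,-10],[0,0,0]]
    - [0,[0,0,-10],[0,0,0]]
    - [0,[0,0,-10],[0,0,0]]

```text
time: 39.45
ee_pos: [0.4161, -0.1974, 0.129]
tcp_rot: [-179.7, -0.0, 92.4]
wrist_force: [-0.0, 0.4, -0.9]
opening: 0.0227
grasp_force: 34.6
```

Run:
```python
from h import *
c,p,d=snap('wrist','w19'); c=bot.camera_params('wrist'); np.savez("w19c",**c); o=bot.get_obs(); print(o['ee_pos'].round(4),o['tcp_rot'].round(2),o['q'].round(1))
W=cloud(c,d); m=(abs(W[...,2]-.016)<.004)&(p.min(2)>100)&(abs(W[...,0]-.413)<.08)&(abs(W[...,1]+.254)<.13); print(m.sum(),W[m].min(0).round(3),W[m].max(0).round(3))
big=p[:,:,::-1].copy(); cv2.imwrite("pics/w19.png",big)
```

```text
[ 0.4162 -0.1975  0.1293] [-1.7974e+02 -1.0000e-02  9.2400e+01] [-25.3  -7.8 -13.8  84.3  -0.1  62.3]
2096 [ 0.362 -0.351  0.012] [ 0.47  -0.155  0.018]
```

>>> step_arm:
  targets:
    - [0,[0,0,-30],[0,0,0]]
    - [0,[0,0,-60],[0,0,0]]
    - [0,[0,0,-90],[0,0,0]]
    - [0,[0,0,-106],[0,0,0]]
    - [0,[0,0,-111],[0,0,0]]
    - [0,[0,0,-111.5],[0,0,0]]
    - [0,[0,0,-111.5],[0,0,0]]

```text
time: 40.2
ee_pos: [0.4166, -0.1983, 0.0192]
tcp_rot: [-179.8, 0.1, 92.3]
wrist_force: [-0.1, -0.3, -0.4]
opening: 0.0225
grasp_force: 34.6
```

>>> step_arm:
  targets:
    - [0.5,[0,0,0],[0,0,0]]
    - [0.5,[0,0,0],[0,0,0]]
    - [0.5,[0,0,0],[0,0,0]]
    - [0.5,[0,0,25],[0,0,0]]
    - [0.5,[0,0,60],[0,0,0]]
    - [0.5,[0,0,95],[0,0,0]]
    - [0.5,[0,0,115],[0,0,0]]
    - [0.5,[0,0,115],[0,0,0]]

```text
time: 41.0
ee_pos: [0.4172, -0.199, 0.1365]
tcp_rot: [180.0, 0.2, 92.3]
wrist_force: [0.4, 0.1, -0.3]
opening: 0.0427
grasp_force: 0.0
```

```bash
python3 -c "
from h import *
coupons(.021,'w20')"
```

```text
tcp [ 0.4165 -0.1987  0.1346] [-1.799e+02  1.000e-01  9.230e+01] q [-25.4  -8.  -13.3  84.7  -0.1  62.3]
px [627. 200.] xy 692.6 -187.6 size 29 17 ang 2.3 ztop 0.022
px [330. 195.] xy 415.3 -198.4 size 38 23 ang -87.1 ztop 0.022
```

>>> step_arm:
  targets:
    - [0.5,[18,28,5],[0,0,0]]
    - [0.5,[36,56,5],[0,0,0]]
    - [0.5,[55,86,5],[0,0,0]]
    - [0.5,[74,115,5],[0,0,0]]
    - [0.5,[92,143,5],[0,0,0]]
    - [0.5,[110,171,5],[0,0,0]]
    - [0.5,[129,200,5],[0,0,0]]
    - [0.5,[147,228,5],[0,0,0]]

```text
time: 41.85
ee_pos: [0.5629, 0.0311, 0.1366]
tcp_rot: [-179.7, 0.0, 92.3]
wrist_force: [-0.3, -0.5, 0.3]
opening: 0.0427
grasp_force: 0.0
```

>>> step_arm:
  targets:
    - [0.5,[19,29,0],[0,0,0]]
    - [0.5,[37,58,0],[0,0,0]]
    - [0.5,[37,58,0],[0,0,0]]
    - [0.5,[37,58,0],[0,0,0]]
    - [0.5,[37,58,0],[0,0,0]]

```text
time: 42.35
ee_pos: [0.5992, 0.0871, 0.1373]
tcp_rot: [-179.7, 0.0, 92.3]
wrist_force: [-0.2, -0.4, -0.3]
opening: 0.0425
grasp_force: 0.0
```

```bash
python3 -c "
from h import *
coupons(.0505,'w21')"
```

```text
tcp [0.5992 0.0869 0.1377] [-179.7    0.    92.3] q [ 8.2 12.   7.6 85.9 -0.  96. ]
px [333. 204.] xy 601.2 87.4 size 39 23 ang -87.7 ztop 0.0508
px [332. 138.] xy 598.5 142.0 size 39 24 ang -86.8 ztop 0.0508
```

>>> step_arm:
  targets:
    - [0.5,[2,0.5,-30],[0,0,0]]
    - [0.5,[2,0.5,-60],[0,0,0]]
    - [0.5,[2,0.5,-85],[0,0,0]]
    - [0.5,[2,0.5,-91],[0,0,0]]
    - [0.5,[2,0.5,-92],[0,0,0]]
    - [0.5,[2,0.5,-92],[0,0,0]]

```text
time: 43.0
ee_pos: [0.6024, 0.0879, 0.0476]
tcp_rot: [-179.9, 0.0, 92.3]
wrist_force: [0.1, -1.0, 0.2]
opening: 0.0429
grasp_force: 0.0
```

>>> step_arm:
  targets:
    - [0,[0,0,0],[0,0,0]]
    - [0,[0,0,0],[0,0,0]]
    - [0,[0,0,0],[0,0,0]]
    - [0,[0,0,0],[0,0,0]]
    - [0,[0,0,0],[0,0,0]]
  force: 35

```text
time: 43.5
ee_pos: [0.6026, 0.0883, 0.048]
tcp_rot: [-179.9, 0.0, 92.3]
wrist_force: [-1.7, -1.6, 6.2]
opening: 0.0227
grasp_force: 34.3
```

>>> step_arm:
  targets:
    - [0,[0,0,20],[0,0,0]]
    - [0,[0,0,55],[0,0,0]]
    - [0,[0,0,90],[0,0,0]]
    - [0,[0,0,95],[0,0,0]]

```text
time: 43.9
ee_pos: [0.6036, 0.0885, 0.1467]
tcp_rot: [179.8, -0.0, 92.3]
wrist_force: [0.8, -0.5, -1.1]
opening: 0.0224
grasp_force: 34.4
```

>>> step_arm:
  targets:
    - [0,[-17,-31,0],[0,0,0]]
    - [0,[-34,-62,0],[0,0,0]]
    - [0,[-51,-93,0],[0,0,0]]
    - [0,[-68,-124,0],[0,0,0]]
    - [0,[-85,-155,0],[0,0,0]]
    - [0,[-103,-186,0],[0,0,0]]
    - [0,[-120,-217,0],[0,0,0]]
    - [0,[-137,-248,0],[0,0,0]]

```text
time: 44.7
ee_pos: [0.464, -0.1609, 0.1412]
tcp_rot: [-179.8, 0.0, 92.3]
wrist_force: [0.2, -0.8, -0.5]
opening: 0.0222
grasp_force: 34.5
```

>>> step_arm:
  targets:
    - [0,[-17,-31,0],[0,0,0]]
    - [0,[-34,-62,0],[0,0,0]]
    - [0,[-51,-94,0],[0,0,0]]
    - [0,[-51,-94,0],[0,0,0]]
    - [0,[-51,-94,0],[0,0,0]]
    - [0,[-51,-94,0],[0,0,0]]

```text
time: 45.3
ee_pos: [0.4141, -0.2532, 0.1411]
tcp_rot: [-179.8, 0.0, 92.3]
wrist_force: [-0.0, -0.1, -0.4]
opening: 0.0223
grasp_force: 34.5
```

>>> step_arm:
  targets:
    - [0,[0,0,-35],[0,0,0]]
    - [0,[0,0,-70],[0,0,0]]
    - [0,[0,0,-100],[0,0,0]]
    - [0,[0,0,-116],[0,0,0]]
    - [0,[0,0,-121],[0,0,0]]
    - [0,[0,0,-122],[0,0,0]]
    - [0,[0,0,-122],[0,0,0]]

```text
time: 46.0
ee_pos: [0.4146, -0.2537, 0.0201]
tcp_rot: [-179.8, 0.1, 92.4]
wrist_force: [-0.4, 0.5, -0.9]
opening: 0.0226
grasp_force: 34.5
```

>>> step_arm:
  targets:
    - [0.5,[0,0,0],[0,0,0]]
    - [0.5,[0,0,0],[0,0,0]]
    - [0.5,[0,0,0],[0,0,0]]
    - [0.5,[0,0,25],[0,0,0]]
    - [0.5,[0,0,60],[0,0,0]]
    - [0.5,[0,0,95],[0,0,0]]
    - [0.5,[0,0,120],[0,0,0]]
    - [0.5,[0,0,120],[0,0,0]]

```text
time: 46.8
ee_pos: [0.4152, -0.2547, 0.1432]
tcp_rot: [179.9, 0.2, 92.3]
wrist_force: [0.0, 0.1, -0.4]
opening: 0.0426
grasp_force: 0.0
```

```bash
python3 -c "
from h import *
coupons(.021,'w22')"
```

```text
tcp [ 0.4146 -0.2544  0.141 ] [-1.799e+02  1.000e-01  9.230e+01] q [-31.4  -4.6  -9.5  85.1  -0.1  56.3]
px [328. 193.] xy 413.8 -253.6 size 38 23 ang -88.5 ztop 0.0217
px [617. 140.] xy 668.3 -188.7 size 48 18 ang 2.2 ztop 0.0217
px [335. 135.] xy 415.7 -198.5 size 39 22 ang -88.3 ztop 0.0217
px [619.  95.] xy 662.5 -155.0 size 44 34 ang -87.8 ztop 0.0217
```

>>> step_arm:
  targets:
    - [0.5,[14,31,0],[0,0,0]]
    - [0.5,[29,62,0],[0,0,0]]
    - [0.5,[43,93,0],[0,0,0]]
    - [0.5,[58,124,0],[0,0,0]]
    - [0.5,[72,155,0],[0,0,0]]
    - [0.5,[86,186,0],[0,0,0]]
    - [0.5,[101,217,0],[0,0,0]]
    - [0.5,[115,248,0],[0,0,0]]

```text
time: 47.65
ee_pos: [0.5288, -0.0044, 0.1379]
tcp_rot: [-179.7, 0.0, 92.3]
wrist_force: [0.6, -0.3, 0.3]
opening: 0.0431
grasp_force: 0.0
```

>>> step_arm:
  targets:
    - [0.5,[14,31,0],[0,0,0]]
    - [0.5,[29,62,0],[0,0,0]]
    - [0.5,[43,93,0],[0,0,0]]
    - [0.5,[58,124,0],[0,0,0]]
    - [0.5,[69,148,0],[0,0,0]]
    - [0.5,[69,148,0],[0,0,0]]
    - [0.5,[69,148,0],[0,0,0]]
    - [0.5,[69,148,0],[0,0,0]]

```text
time: 48.45
ee_pos: [0.5973, 0.1415, 0.1385]
tcp_rot: [-179.7, 0.0, 92.3]
wrist_force: [0.1, -0.2, -0.8]
opening: 0.0424
grasp_force: 0.0
```

```bash
python3 -c "
from h import *
coupons(.0505,'w23')"
```

```text
tcp [0.5974 0.1413 0.1389] [-179.7    0.    92.3] q [ 13.3  13.2   9.1  86.2   0.  101. ]
px [332. 204.] xy 598.6 142.7 size 40 23 ang -88.3 ztop 0.0507
```

>>> step_arm:
  targets:
    - [0.5,[1.5,1,-30],[0,0,0]]
    - [0.5,[1.5,1,-60],[0,0,0]]
    - [0.5,[1.5,1,-86],[0,0,0]]
    - [0.5,[1.5,1,-93],[0,0,0]]
    - [0.5,[1.5,1,-94],[0,0,0]]
    - [0.5,[1.5,1,-94],[0,0,0]]

```text
time: 49.1
ee_pos: [0.5999, 0.143, 0.0466]
tcp_rot: [-179.9, 0.0, 92.3]
wrist_force: [-0.2, 0.2, 0.2]
opening: 0.0429
grasp_force: 0.0
```

>>> step_arm:
  targets:
    - [0,[0,0,0],[0,0,0]]
    - [0,[0,0,0],[0,0,0]]
    - [0,[0,0,0],[0,0,0]]
    - [0,[0,0,0],[0,0,0]]
    - [0,[0,0,0],[0,0,0]]
  force: 35

```text
time: 49.6
ee_pos: [0.6002, 0.1433, 0.047]
tcp_rot: [-179.9, 0.0, 92.3]
wrist_force: [-1.3, -1.0, 6.5]
opening: 0.0224
grasp_force: 34.4
```

>>> step_arm:
  targets:
    - [0,[0,0,20],[0,0,0]]
    - [0,[0,0,55],[0,0,0]]
    - [0,[0,0,90],[0,0,0]]
    - [0,[0,0,97],[0,0,0]]

```text
time: 50.0
ee_pos: [0.6009, 0.1437, 0.1474]
tcp_rot: [179.8, -0.1, 92.3]
wrist_force: [0.6, 0.1, 0.0]
opening: 0.0225
grasp_force: 34.5
```

>>> step_arm:
  targets:
    - [0,[-15,-35,0],[0,0,0]]
    - [0,[-29,-70,0],[0,0,0]]
    - [0,[-44,-105,0],[0,0,0]]
    - [0,[-58,-140,0],[0,0,0]]
    - [0,[-73,-175,0],[0,0,0]]
    - [0,[-88,-210,0],[0,0,0]]
    - [0,[-103,-245,0],[0,0,0]]
    - [0,[-118,-280,0],[0,0,0]]

```text
time: 50.8
ee_pos: [0.4805, -0.138, 0.1421]
tcp_rot: [-179.8, 0.0, 92.3]
wrist_force: [1.6, 0.0, 0.8]
opening: 0.0224
grasp_force: 34.6
```

>>> step_arm:
  targets:
    - [0,[-15,-35,0],[0,0,0]]
    - [0,[-29,-70,0],[0,0,0]]
    - [0,[-44,-105,0],[0,0,0]]
    - [0,[-58,-140,0],[0,0,0]]
    - [0,[-71,-171,0],[0,0,0]]
    - [0,[-71,-171,0],[0,0,0]]
    - [0,[-71,-171,0],[0,0,0]]
    - [0,[-71,-171,0],[0,0,0]]

```text
time: 51.6
ee_pos: [0.4105, -0.3072, 0.1421]
tcp_rot: [-179.8, -0.0, 92.3]
wrist_force: [0.3, 0.3, -0.5]
opening: 0.0225
grasp_force: 34.6
```

>>> step_arm:
  targets:
    - [0,[0,0,-35],[0,0,0]]
    - [0,[0,0,-70],[0,0,0]]
    - [0,[0,0,-100],[0,0,0]]
    - [0,[0,0,-118],[0,0,0]]
    - [0,[0,0,-123],[0,0,0]]
    - [0,[0,0,-124],[0,0,0]]
    - [0,[0,0,-124],[0,0,0]]

```text
time: 52.3
ee_pos: [0.4111, -0.3077, 0.0192]
tcp_rot: [-179.8, 0.1, 92.4]
wrist_force: [-0.1, -0.5, -1.0]
opening: 0.0224
grasp_force: 34.6
```

>>> step_arm:
  targets:
    - [0.5,[0,0,0],[0,0,0]]
    - [0.5,[0,0,0],[0,0,0]]
    - [0.5,[0,0,0],[0,0,0]]
    - [0.5,[0,0,25],[0,0,0]]
    - [0.5,[0,0,60],[0,0,0]]
    - [0.5,[0,0,95],[0,0,0]]
    - [0.5,[0,0,130],[0,0,0]]
    - [0.5,[0,0,160],[0,0,0]]

```text
time: 53.1
ee_pos: [0.4104, -0.3079, 0.1804]
tcp_rot: [-179.8, 0.1, 92.3]
wrist_force: [0.9, -0.9, 0.3]
opening: 0.0427
grasp_force: 0.0
```

>>> step_arm:
  targets:
    - [0.5,[-15,0,40],[0,0,0]]
    - [0.5,[-30,0,80],[0,0,0]]
    - [0.5,[-45,0,120],[0,0,0]]
    - [0.5,[-45,0,120],[0,0,0]]
    - [0.5,[-45,0,120],[0,0,0]]

```text
time: 53.6
ee_pos: [0.3655, -0.3082, 0.2992]
tcp_rot: [-179.9, 0.1, 92.3]
wrist_force: [0.6, -0.0, 0.0]
opening: 0.0429
grasp_force: 0.0
```

```bash
python3 -c "
from h import *
coupons(.021,'w24')"
```

```text
tcp [ 0.3654 -0.3079  0.2979] [-179.8    0.    92.3] q [-40.   -2.7   9.8 102.6  -0.2  47.7]
px [360. 166.] xy 410.1 -307.4 size 39 22 ang -86.4 ztop 0.0224
```

View pics/w24.png

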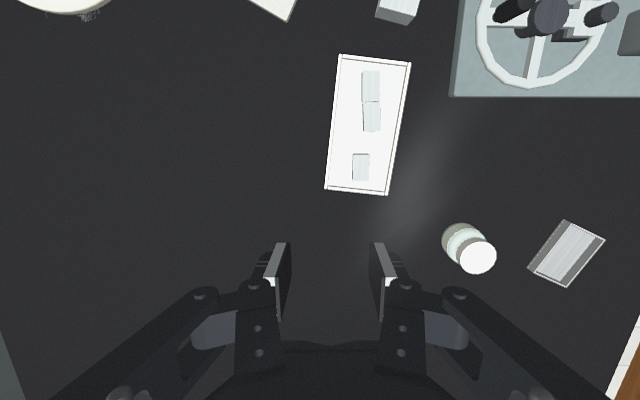

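All three coupons are inside the case, but two now touch, at (371,86) and (371,117). One was evidently nudged by the announced disturbance. I check that both lie flat.

Run:
```python
from h import *
c=bot.camera_params("wrist"); W=cloud(c,np.load("w24.npy"))
print("cols 371 rows 66..136"); print((W[66:138:4,371,2]*1000).round(1)); print((W[86,354:390:3,2]*1000).round(1)); print((W[117,354:390:3,2]*1000).round(1)); print("C",(W[148:186:4,360,2]*1000).round(1))
for n,u,v,z in [("pin",601,14,.084)]: print(n,ray_z(c,u,v,z).round(3))
```

```text
cols 371 rows 66..136
[ 3.8 19.  19.3 20.  18.7 16.8 18.1 18.9 19.1 19.5 19.8 18.7 19.5 20.4
 20.3 19.8 18.   3. ]
[ 3.   1.5  3.6 18.7 19.  17.8 18.8 18.2 19.7  1.6  2.4  2.4]
[ 2.7  3.5  2.7 17.4 19.9 19.5 17.9 19.6 20.   2.6  2.9  4.1]
C [ 2.8  3.9 17.7 18.2 18.  19.4 19.4 18.4 18.   1.7]
pin [ 0.651 -0.119  0.084]
```

Every top is 16 mm above the case floor, so all three lie flat and side by side without overlap. I hand in.

```bash
python3 -c "
from h import *
print(bot.job_done())"
```

```text
the job is handed in; nothing more can be done
None
```

I handed the job in at about 54 s: the wheel turned one revolution (within about half a degree), the pin was pushed home, and all three coupons lie flat in the white case, two of them touching after a knock.

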